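Shut the water-heater supply valve and lock it off

TASK

Swing the red ball-valve handle its quarter turn from open to shut until it meets the rubber buffer of the end stop, then lean on it firmly there, with about 15 N at the red grip and never above 20 N, for half a second. Then take the orange-headed lock pin from its holder and set it fully down in the hole of the yellow lock block beside the shut handle, let go, and leave the handle resting against the buffer. Leave the other things on the bench where they are.

Things in the scene. Friction and masses are not known exactly. Their poses are not given: they have to be found in the camera images.
- valve: Fixed valve stand: dark steel plate 185 x 290 x 8 mm with a copper pipe along its own y, 45 mm up, and a brass ball valve. Origin: on the bench under the valve's vertical stem (handle axis); z up; x, y turn with the stand. Highest fixed part 107 mm: gauge, 48 mm wide, at own x 0, y -95 mm. Yellow lock block 34 x 34 mm, top 55 mm above the bench; the handle passes over it.
- handle: Red-gripped handle bar, 20 mm wide, 130 mm long from the stem; outer 85 mm is the grip, 12 mm thick. Origin: on the stem axis, 90 mm above the bench (grip spans 84 to 96 mm). Bar along its own +y; z up. Open: along the stand's +y. Shuts counter-clockwise seen from above, about a quarter turn, to the stand's -x. Friction about 0.5 N m (5 N at the grip); stays where left.
- handle_grip (a point): A point on the handle's bar, on its centre line at mid height, 100 mm from the stem axis: a good place to push.
- stop: End stop: dark steel post, 100 mm high, with a domed rubber buffer (16 mm diameter, sprung, 12 N/mm, travel 6 mm) facing the stand's +y at the handle's height, 80 mm from the stem. Origin: 8 mm above the bench at x -80, y -33 mm of the stand. The buffer is screw-set: the bar meets it from 6 mm before to 6 mm past the exact quarter turn (at the buffer); this pose does not tell, so feel for it.
- lock_hole (a point): Centre of the mouth of the lock hole in the top of the yellow block, 55 mm above the bench, at x -65, y +26 mm of the stand. Round, vertical, 16 mm diameter, 30 mm deep, chamfered. Free to take the pin when the handle is shut on its buffer; the bar's edge is then 1 to 15 mm from the seated pin's shaft and the bar's top 41 mm above the mouth.
- pin_centre (a point): Lock pin's centre, half-way up. Upright steel pin 115 mm long, shaft 12 mm diameter, chamfered foot; its top 35 mm is an orange round head, 24 mm diameter, whose middle is 40 mm above this centre. About 90 g. z along the pin, up. Starts standing in the holder, foot 10 mm above the bench. Seated in the lock hole its centre is 27.5 mm above the mouth.
- holder: Grey holder block 60 x 60 x 40 mm, fixed, with a 16 mm hole 30 mm deep at its centre in which the pin stands. Origin: centre of its underside, on the bench.
- jar: Bystander: small jar with blue lid, 60 mm diameter, 75 mm high. Origin: centre of its underside.
- tee: Bystander: brass pipe tee lying, 70 mm long, 32 mm high. Origin: underside, on the bench.
- tape: Bystander: white roll of tape lying flat, 80 mm diameter, 25 mm high. Origin: centre of its underside.
- torch: Bystander: yellow torch standing, 38 mm diameter, 110 mm high. Origin: centre of its underside.
- wrench: Bystander: steel wrench lying along its x axis.
- carton: Bystander: plain carton 70 x 120 x 180 mm. Origin: centre of its underside.
- mug: Bystander: blue mug, 80 mm diameter, 90 mm high. Origin: centre of its underside.
Mind the look-alikes: they are no part of the job. There is more than one size of the part that bears pin_centre; the job needs the smallest.

How it is judged:
By the outcome, as a careful person would: the job done as asked, in the order asked, and still so for the second after the job is handed in, with the robot touching nothing.
It also fails if it takes over 72 s, if anything falls off the work surface, if the arm or the gripper's body presses on something with over 40 N, if the wrist force passes 120 N, or if a joint passes its speed limit or range.

ROBOT

A 6-joint arm with a two-finger parallel gripper is mounted at the origin on the work surface. World frame = base frame: x ahead of the robot, y to its left, z up, the work surface at z = 0. Lengths are in m, angles in degrees, forces in N, time in s.
With the tool pointing down it reaches from about 0.35 to 0.875 m from the base axis. Payload 4.2 kg.
Tool frame: the origin (TCP) lies on the centre line of the jaws, within the pads' length; the fingertips stand 8 mm ahead of it and the grasp point (between the pads) lies 11 mm behind it (robot.tip_extent is the distance from the TCP to the fingertips, in m); y points along the fingers, x is the direction in which the jaws open and shut, and the axes are right-handed (so a half turn about y gives the same grasp; the last joint's range is limited). The gripper opens to 87 mm and grips with 3 to 60 N. Pads are 19 mm wide; open, the fingers measure 117 mm over their backs; the gripper's body (75 mm by 190 mm) begins 51 mm behind the grasp point.
Start: joints at [-59.095, 22.042, 0.453, 0, -68.411, -14.817], TCP at [0.173, -0.6, 0.231] pointing down, gripper open.
Joint ranges: [-179.83, 179.83], [-69.29, 118.12], [-61.27, 80.66], [-181.25, 117.63], [-171.15, -9.14], [-177.46, 177.46]. Speed limits (degrees/s): [159.86, 159.86, 180, 180, 180, 180].

INTERFACE

Orientations are given as a 3x3 rotation matrix whose columns are the frame's x, y, z axes.
In Python, from plant import robot gives the robot as it stands.
- The arm moves only by the shell command python3 -m handwheel 'ROWS' [FORCE]. ROWS is JSON, a list of rows, each an object with "translation": the shift along the tool's x, y, z in units of 30 mm (1.0 is 30 mm), a list of three; "turn": the turn about the tool's y in units of 5 degrees (1.0 is 5 degrees); "jaw": the closure in counts, from 0 (fully open) to 255 (shut). In form: [{"translation": [x, y, z], "turn": turn, "jaw": jaw}, ...]. A call has 1 to 20 rows; each row is the pose to reach, as a shift and turn from the pose measured when the call began, along the tool's axes at that moment; what a row does not reach only later rows make up. A row lasts 1/12 s, in which the tool goes at most 41.7 mm and 7.16 degrees, less where a joint would pass 70% of its speed; a pose out of reach is approached as far as the arm can. A call with a gripper value outside its range is refused whole. The fingers move at their own pace and stop on an object; FORCE is the grip in N (left out, the last holds). Time passes only in rows, so rows that repeat a pose let the fingers close. It gives the time, the measured TCP pose, the force and the opening at its end, in the units of the state.
- robot.state(): the state, without advancing time (a new reading comes with each control period).
- robot.capture(name): name is "scene" or "top" or "wrist"; returns a dict with "pixels" (400x640x3 uint8, red, green, blue), "K" (3x3 intrinsics, pixels), "extrinsics" (4x4, takes a point from world to camera coordinates). Camera axes: x right, y down, z forward; pixel columns grow to the right and rows downward; lengths in m; the calibration is good to about 2 mm. The wrist camera is an equidistant fisheye: a pixel r from the principal point sees the ray r / f radians off the axis. A picture is of the moment at which its call begins. There is no depth.
- robot.hand_in(): hands the job in, once; it reports no verdict.
Trained networks look in a picture, given as the dict that the camera call returned (one of the last four; its "shot" number tells which), for a name from the list of things; names that differ only in an ending like _2 or _b are one class to them, and where a whole thing is asked for, a point or a joint stands for the part that bears it (a point fixed in the world has none). Each returns a list of dicts, best first, with "score" (0 to 1); they miss things now and then, are a little off and sometimes report something else, mostly with a low value. They report only what shows in the picture. A call takes as long as a camera call. They do not tell look-alikes from the thing itself.
- robot.boxes_of(picture, query): "box" ([left, top, right, bottom] in pixels, round what is visible of it).
- robot.masks_of(picture, query): "pixels" (400x640 bool, what is visible of it) and "box" ([left, top, right, bottom] in pixels, round what is visible of it).
- robot.landmark_of(picture, query): "position" ([row, column] in pixels: a listed point, or the origin of a listed thing).
The state is a dict: "time_s": time; "q": joint angles; "qd": joint speeds; "joint_torque": joint torques, N m; "eef_pos": TCP position; "tool_rot": TCP orientation; "wrist_force": force on the tool from outside, world axes, zero at the start; "moment": the same for the moment, N m; "finger_gap": finger opening in m.
Only numpy, scipy, OpenCV 4.12 (cv2) and the standard library are available. Lean on these libraries where they do the work, as an engineer would, in place of code of your own. Each camera call takes 0.05 s, during which the arm holds its last target.

## Working session

There is one attempt and no reset: what is moved stays moved. The work goes in short steps, Python scripts to look and compute and a shell command to move; the robot and the scene stay as the last step left them, time stands still between calls to the robot, and variables do not carry over. Pictures are saved under pics/ and viewed, and the job is handed in when it is done.

```bash
ls; mkdir -p pics; python3 - <<'E'
from plant import robot
import cv2,json
s=robot.state(); print(s['time_s'],s['eef_pos'],s['tool_rot'],s['wrist_force'],s['finger_gap'],robot.tip_extent)
for n in ['scene','top','wrist']:
    p=robot.capture(n); cv2.imwrite(f'pics/{n}0.png',p['pixels'][:,:,::-1]); print(n,p['K'],p['extrinsics'])
E
```

```text
pics
0.0 [ 0.17308401 -0.59994191  0.22945653] [[-2.76950293e-01 -6.63046914e-04 -9.60884018e-01]
 [ 9.60881773e-01  2.07780740e-03 -2.76951080e-01]
 [ 2.18016348e-03 -9.99997622e-01  6.16603252e-05]] [-0.89995671  0.6803773  -0.10769487] 0.08683813041426318 0.008
scene [[462.79661077   0.         322.56228939]
 [  0.         462.79661077 197.91978343]
 [  0.           0.           1.        ]] [[-0.19288258  0.98112798  0.01357205  0.13152115]
 [ 0.66110039  0.14016373 -0.73708914 -0.31103421]
 [-0.72508109 -0.13319917 -0.67565923  1.83883974]
 [ 0.          0.          0.          1.        ]]
top [[407.28827549   0.         319.08822275]
 [  0.         407.28827549 198.36551693]
 [  0.           0.           1.        ]] [[ 0.01450672 -0.9998583   0.00854031 -0.01712385]
 [-0.99079686 -0.01552378 -0.13446413  0.60470203]
 [ 0.13457765 -0.00651108 -0.99088166  1.27112287]
 [ 0.          0.          0.          1.        ]]
wrist [[309.70691629   0.         318.32127002]
 [  0.         309.70691629 198.56311678]
 [  0.           0.           1.        ]] [[-0.27623917  0.96108597  0.00238397  0.6229866 ]
 [ 0.92312518  0.26463642  0.27893991 -0.03387269]
 [ 0.26745435  0.07925483 -0.9603056   0.39118232]
 [ 0.          0.          0.          1.        ]]
```

View pics/scene0.png

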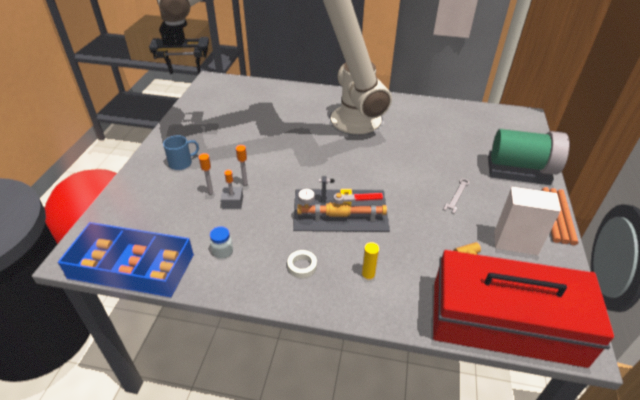

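View pics/top0.png

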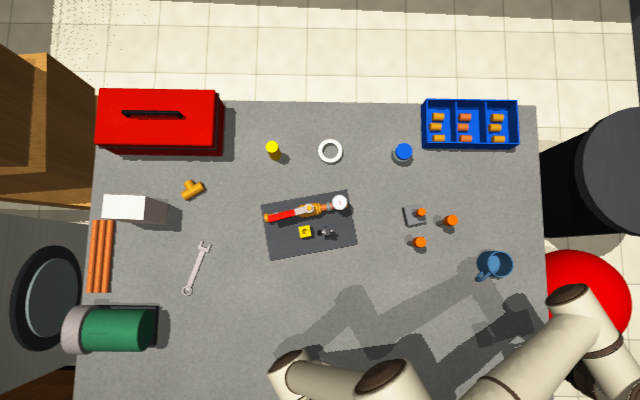

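View pics/wrist0.png

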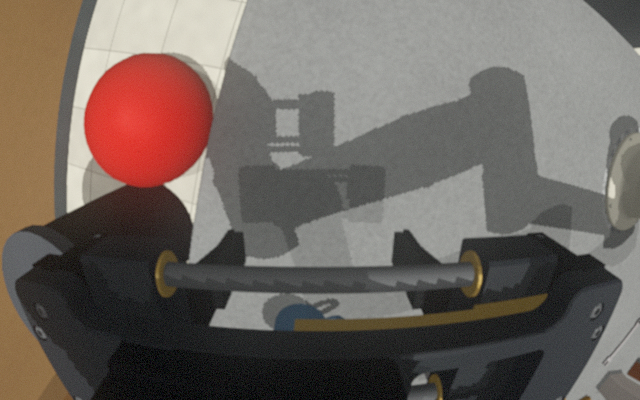

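```bash
cat > h.py <<'E'
import numpy as np,cv2
from plant import robot
def proj(p,X):
    X=np.atleast_2d(X); c=(p['extrinsics'][:3,:3]@X.T).T+p['extrinsics'][:3,3]
    uv=(p['K']@c.T).T; return uv[:,:2]/uv[:,2:]
def ray(p,uv):
    E=p['extrinsics'];R,t=E[:3,:3],E[:3,3]
    d=R.T@np.linalg.inv(p['K'])@np.array([uv[0],uv[1],1.]); return -R.T@t,d
def onz(p,uv,z):
    o,d=ray(p,uv); return o+d*(z-o[2])/d[2]
def tri(a):
    A=np.zeros((3,3));b=np.zeros(3)
    for p,uv in a:
        o,d=ray(p,uv);d=d/np.linalg.norm(d);M=np.eye(3)-np.outer(d,d);A+=M;b+=M@o
    return np.linalg.solve(A,b)
E
python3 - <<'E'
from h import *
np.set_printoptions(precision=4,suppress=True)
S=robot.capture('scene');T=robot.capture('top')
print(robot.state()['time_s'])
for n,z in [('valve',0),('handle',.09),('handle_grip',.09),('stop',.008),('lock_hole',.055),('pin_centre',.0675),('holder',0),('jar',0),('mug',0),('torch',0),('tape',0)]:
    for nm,p in(('S',S),('T',T)):
        for d in robot.landmark_of(p,n)[:4]:
            r,c=d['position'];print(n,nm,round(d['score'],2),(round(c,1),round(r,1)),onz(p,(c,r),z))
for nm,p in(('S',S),('T',T)):
    for d in robot.boxes_of(p,'pin_centre')[:5]: print(nm,d)
for nm,n in(('scene',S),('top',T)):
    im=n['pixels'][:,:,::-1]
    a=im[130:250,150:410] if nm=='scene' else im[170:290,250:510]
    cv2.imwrite(f'pics/{nm}_z.png',cv2.resize(a,None,fx=3,fy=3,interpolation=cv2.INTER_CUBIC))
E
```

```text
0.25
valve S 0.8 (336.7, 221.4) [0.5745 0.0231 0.    ]
valve S 0.47 (330.1, 203.5) [ 0.4998 -0.0113  0.    ]
valve T 0.61 (307.4, 212.3) [0.5633 0.0297 0.    ]
valve T 0.3 (277.8, 221.0) [0.5331 0.1267 0.    ]
handle S 0.91 (338.9, 201.2) [0.5795 0.0274 0.09  ]
handle T 0.61 (310.1, 208.1) [0.5674 0.0196 0.09  ]
handle_grip S 0.93 (369.7, 194.4) [0.5312 0.1122 0.09  ]
handle_grip T 0.59 (277.4, 220.1) [0.5288 0.1195 0.09  ]
lock_hole S 0.94 (343.8, 191.1) [0.4934 0.0295 0.055 ]
lock_hole T 0.61 (305.0, 232.5) [0.4938 0.0349 0.055 ]
pin_centre S 0.73 (209.2, 173.1) [ 0.5114 -0.403   0.0675]
pin_centre S 0.61 (229.7, 187.1) [ 0.5623 -0.3164  0.0675]
pin_centre S 0.6 (244.6, 166.6) [ 0.4562 -0.3033  0.0675]
pin_centre T 0.56 (443.8, 221.1) [ 0.5354 -0.4004  0.0675]
pin_centre T 0.48 (412.2, 243.6) [ 0.4637 -0.2999  0.0675]
holder S 0.56 (232.5, 200.1) [ 0.549  -0.3204  0.    ]
holder S 0.56 (222.9, 252.1) [ 0.7628 -0.2743  0.    ]
holder T 0.83 (417.1, 215.5) [ 0.5583 -0.3336  0.    ]
jar S 0.64 (224.2, 253.8) [ 0.7681 -0.2685  0.    ]
jar T 0.64 (399.0, 156.8) [ 0.7562 -0.2759  0.    ]
mug S 0.74 (178.8, 164.1) [ 0.4116 -0.5647  0.    ]
mug T 0.98 (486.7, 265.1) [ 0.3994 -0.5581  0.    ]
torch S 0.68 (368.9, 272.9) [0.7523 0.1439 0.    ]
torch T 0.78 (271.5, 154.6) [0.7567 0.1542 0.    ]
tape S 0.72 (300.7, 265.6) [ 0.7655 -0.0457  0.    ]
tape T 0.79 (328.8, 149.8) [ 0.7765 -0.0387  0.    ]
S {'box': [236.4, 146.7, 247.9, 186.5], 'score': 0.67}
S {'box': [200.0, 150.8, 210.5, 193.8], 'score': 0.56}
T {'box': [437.1, 217.1, 456.2, 227.8], 'score': 0.62}
T {'box': [406.0, 235.1, 426.3, 246.9], 'score': 0.59}
T {'box': [413.9, 207.0, 426.9, 217.7], 'score': 0.47}
T {'box': [184.9, 240.0, 211.3, 289.9], 'score': 0.47}
```

View pics/scene_z.png

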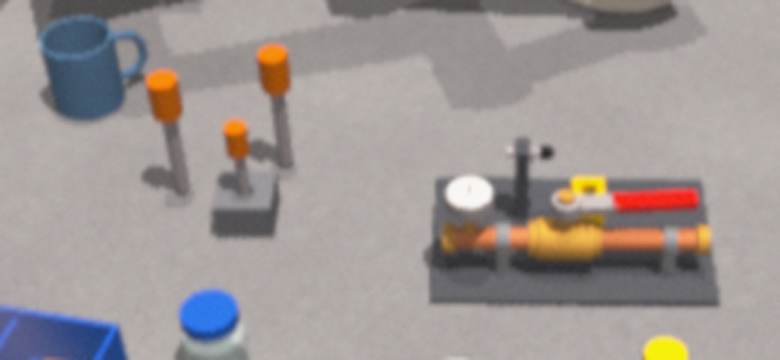

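View pics/top_z.png

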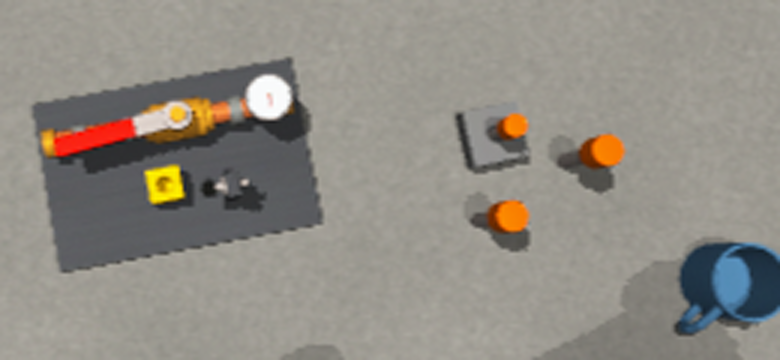

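```bash
cat > fit.py <<'E'
from h import *
np.set_printoptions(precision=4,suppress=True)
S=robot.capture('scene');T=robot.capture('top')
from scipy.optimize import least_squares
for a,b in [((228.3,171.7),(421.3,211.7)),((241,147.3),(420.7,241.7)),((204.3,156),(451.3,220))]: print('pin top',tri([(S,a),(T,b)]))
for a,b in [((150+470/3,130+192/3),(250+269/3,170+97/3)),((346.3,192.3),(305,231.7)),((150+566/3,130+198/3),(250+178/3,170+115/3)),((150+521/3,130+142/3),(250+228/3,170+180/3))]: print('gauge,hole,stem,stop',tri([(S,a),(T,b)]))
mT=[m for m in robot.masks_of(T,'handle')][:1]
print([m['box'] for m in mT])
tc=[(33,103),(292,58),(322,222),(62,271)]; sc=[(718,303),(430,300),(437,178),(703,180)]
# order: (+x,+y),( +x,-y),(-x,-y),(-x,+y) 
obs=[];
def model(v):
    x,y,th,cx,cy=v;c,s=np.cos(th),np.sin(th);R=np.array([[c,-s],[s,c]])
    def W(px,py,z): q=R@[px,py]+[x,y];return [q[0],q[1],z]
    return W
def res(v,full=False):
    W=model(v);r=[]
    cs=[(1,1),(1,-1),(-1,-1),(-1,1)]
    P=[W(v[3]+a*.0925,v[4]+b*.145,.008) for a,b in cs]
    r+=list((proj(T,P)-(np.array(tc)/3+[250,170])).ravel()); r+=list((proj(S,P)-(np.array(sc)/3+[150,130])).ravel())
    Q=[W(0,-.095,.107),W(-.065,.026,.055)]
    r+=list((proj(T,Q)-[(250+269/3,170+97/3),(305,231.7)]).ravel()); r+=list((proj(S,Q)-[(150+470/3,130+192/3),(346.3,192.3)]).ravel())
    return np.array(r)
f=least_squares(res,[.57,.02,.0,-.03,0],loss='soft_l1')
print(f.x[:3],np.degrees(f.x[2]),f.x[3:]);print(res(f.x).reshape(-1,2))
W=model(f.x)
print('hole',W(-.065,.026,.055),'grip open',W(0,.1,.09),'shut grip',W(-.1,0,.09),'stop',W(-.08,-.033,.09))
E
python3 fit.py
```

```text
pin top [ 0.5578 -0.3151  0.1254]
pin top [ 0.4669 -0.3036  0.1527]
pin top [ 0.532  -0.3965  0.152 ]
gauge,hole,stem,stop [ 0.5847 -0.0693  0.105 ]
gauge,hole,stem,stop [0.4962 0.0364 0.0537]
gauge,hole,stem,stop [0.5657 0.0229 0.0975]
gauge,hole,stem,stop [ 0.5    -0.0318  0.1053]
[[268.9, 204.5, 315.6, 222.5]]
[0.5662 0.0238 0.1935] 11.084069516274441 [-0.0407  0.0093]
[[-0.7383 -0.245 ]
 [-0.5973 -0.6127]
 [ 0.0196 -0.043 ]
 [-1.3019 -0.3336]
 [ 0.1708 -0.5192]
 [-0.9242 -0.4761]
 [-0.509  -0.793 ]
 [-0.8006 -0.5207]
 [-0.3953  0.0713]
 [-0.6004 -0.3501]
 [-0.4805 -0.6197]
 [-0.3794 -0.0486]]
hole [np.float64(0.4973819058127507), np.float64(0.03684862651605344), 0.055] grip open [np.float64(0.5469429709123392), np.float64(0.12196443483738906), 0.09] shut grip [np.float64(0.4680332675442862), np.float64(0.004604907254981541), 0.09] stop [np.float64(0.4940044116347007), np.float64(-0.02393453343040902), 0.09]
```

```bash
python3 -m handwheel '[{"translation":[1,0,-1],"turn":0.2,"jaw":255},{"translation":[10,0,-10],"turn":0.5,"jaw":255},{"translation":[10,0,-10],"turn":0.5,"jaw":255},{"translation":[10,0,-10],"turn":0.5,"jaw":255},{"translation":[10,0,-10],"turn":0.5,"jaw":255},{"translation":[10,0,-10],"turn":0.5,"jaw":255},{"translation":[10,0,-10],"turn":0.5,"jaw":255},{"translation":[10,0,-10],"turn":0.5,"jaw":255},{"translation":[10,0,-10],"turn":0.5,"jaw":255},{"translation":[10,0,-10],"turn":0.5,"jaw":255},{"translation":[20.4,0,-20.4],"turn":1,"jaw":255},{"translation":[20.4,0,-20.4],"turn":1,"jaw":255},{"translation":[20.4,0,-20.4],"turn":1,"jaw":255},{"translation":[20.4,0,-20.4],"turn":1,"jaw":255},{"translation":[20.4,0,-20.4],"turn":1,"jaw":255},{"translation":[20.4,0,-20.4],"turn":1,"jaw":255},{"translation":[20.4,0,-20.4],"turn":1,"jaw":255}]' 20
cat > st.py <<'E'
from h import *
import sys
np.set_printoptions(precision=4,suppress=True)
O=np.array([.5662,.0238]);th=np.radians(11.08);c,s=np.cos(th),np.sin(th);R=np.array([[c,-s],[s,c]])
def info(tx=None,ty=None,tz=None,yaw=None):
    s=robot.state();p=s['eef_pos'];M=s['tool_rot']
    print('t',s['time_s'],'tcp',p,'stand',(R.T@(p[:2]-O))*1e3,'xang',np.degrees(np.arctan2(M[1,0],M[0,0])),'down',M[:,1],'F',s['wrist_force'],'Fstand',R.T@s['wrist_force'][:2],'gap',s['finger_gap'],'q',s['q'])
    return s
def go(X):  # units to reach world X
    s=robot.state();print('units',s['tool_rot'].T@(np.array(X)-s['eef_pos'])/.03)
def W(px,py,z): q=R@[px,py]+O;return [q[0],q[1],z]
E
python3 - <<'E'
from st import *
info()
p=robot.capture('wrist');cv2.imwrite('pics/w1.png',p['pixels'][:,:,::-1])
go(W(.0495,.125,.231))
E
```

```text
time_s: 3.02
eef_pos: [0.5163, 0.0217, 0.231]
tool_rot: [[-0.193, 0.001, -0.981], [0.981, 0.0, -0.193], [0.0, -1.0, -0.001]]
wrist_force: [1.1, -1.2, -0.3]
finger_gap: 0.0007
t 3.0167 tcp [0.5163 0.0217 0.231 ] stand [-49.406    7.5366] xang 101.12743312223068 down [ 0.0008  0.0002 -1.    ] F [ 1.0582 -1.2171 -0.3318] Fstand [ 0.8046 -1.3978] gap 0.0006638777400519053 q [ 20.4258  11.4351 -14.562    0.0079 -63.9542 -99.3019]
units [ 3.7698  0.0073 -3.1433]
```

View pics/w1.png

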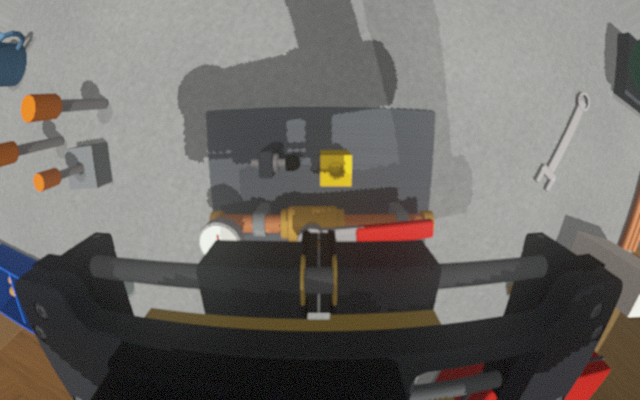

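```bash
cat >> st.py <<'E'
def wray(p,uv):
    K=p['K'];d=np.array([uv[0]-K[0,2],uv[1]-K[1,2]]);r=np.linalg.norm(d);a=r/K[0,0]
    v=np.array([*(d/r*np.sin(a)),np.cos(a)]);E=p['extrinsics'];return -E[:3,:3].T@E[:3,3],E[:3,:3].T@v
def wonz(p,uv,z):
    o,d=wray(p,uv);return o+d*(z-o[2])/d[2]
def wproj(p,X):
    X=np.atleast_2d(X);c=(p['extrinsics'][:3,:3]@X.T).T+p['extrinsics'][:3,3]
    rho=np.linalg.norm(c[:,:2],axis=1);a=np.arctan2(rho,c[:,2])
    return c[:,:2]/rho[:,None]*(a*p['K'][0,0])[:,None]+p['K'][:2,2]
E
python3 - <<'E'
from st import *
p=robot.capture('wrist')
for n,z in [('lock_hole',.055),('handle_grip',.09),('stop',.008),('holder',0),('pin_centre',.0675)]:
    for d in robot.landmark_of(p,n)[:3]:
        r,c_=d['position'];X=wonz(p,(c_,r),z);print(n,round(d['score'],2),(round(c_,1),round(r,1)),X,R.T@(X[:2]-O)*1e3)
print('pred hole',wproj(p,[W(-.065,.026,.055),W(0,.13,.09),W(-.08,-.033,.09),W(-.1332,-.1357,.008),W(-.1332,.1543,.008)]))
a=p['pixels'][90:260,190:450,::-1];cv2.imwrite('pics/w1z.png',cv2.resize(a,None,fx=3,fy=3,interpolation=cv2.INTER_CUBIC))
E
```

```text
lock_hole 0.76 (330.5, 167.5) [0.5025 0.0374 0.055 ] [-59.8715  25.5653]
handle_grip 0.8 (406.2, 227.3) [0.5421 0.1261 0.09  ] [ -4.0071 105.0299]
stop 0.78 (284.9, 144.9) [ 0.4941 -0.0193  0.008 ] [-79.0801 -28.4641]
stop 0.72 (117.5, 277.7) [ 0.7543 -0.2682  0.008 ] [ 128.5141 -322.685 ]
holder 0.64 (92.7, 156.3) [ 0.557  -0.3151  0.    ] [ -74.18   -330.7747]
pin_centre 0.96 (69.8, 100.0) [ 0.4692 -0.3072  0.0675] [-158.8283 -306.2287]
pin_centre 0.81 (63.8, 168.4) [ 0.5616 -0.3147  0.0675] [ -69.5937 -331.3097]
pin_centre 0.63 (23.5, 142.8) [ 0.537  -0.4148  0.0675] [-112.9406 -424.8086]
pred hole [[330.9633 162.8373]
 [427.715  230.401 ]
 [271.3435 153.7712]
 [200.506  104.6362]
 [431.9202 105.2831]]
```

View pics/w1z.png

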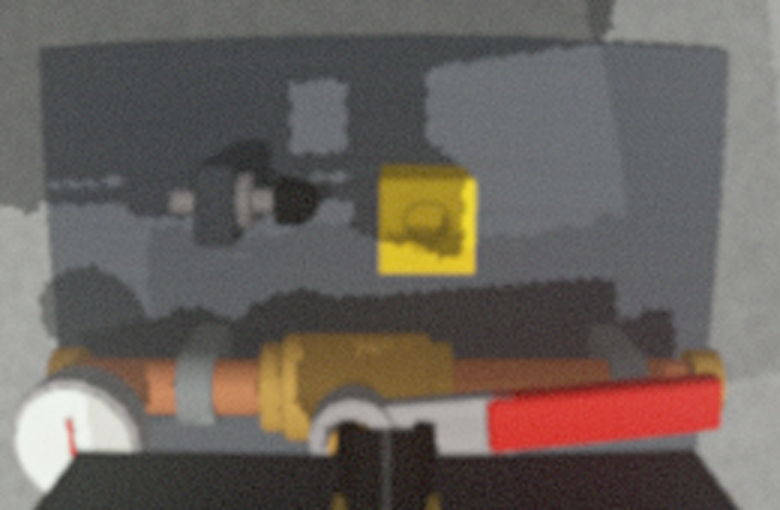

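```bash
python3 -m handwheel '[{"translation":[1.2,0,-1],"turn":0,"jaw":255},{"translation":[2.3,0,-2],"turn":0,"jaw":255},{"translation":[3.77,0,-3.14],"turn":0,"jaw":255},{"translation":[3.77,0,-3.14],"turn":0,"jaw":255},{"translation":[3.77,1,-3.14],"turn":0,"jaw":255},{"translation":[3.77,2,-3.14],"turn":0,"jaw":255},{"translation":[3.77,3,-3.14],"turn":0,"jaw":255},{"translation":[3.77,4,-3.14],"turn":0,"jaw":255},{"translation":[3.77,4.7,-3.14],"turn":0,"jaw":255},{"translation":[3.77,5.1,-3.14],"turn":0,"jaw":255},{"translation":[3.77,5.1,-3.14],"turn":0,"jaw":255},{"translation":[3.77,5.1,-3.14],"turn":0,"jaw":255}]'
python3 - <<'E'
from st import *
info()
p=robot.capture('scene');cv2.imwrite('pics/s2.png',cv2.resize(p['pixels'][130:280,250:450,::-1],None,fx=3.5,fy=3.5,interpolation=cv2.INTER_CUBIC))
E
```

```text
time_s: 4.37
eef_pos: [0.5859, 0.1465, 0.0776]
tool_rot: [[-0.19, -0.001, -0.982], [0.982, -0.001, -0.19], [-0.001, -1.0, 0.001]]
wrist_force: [0.3, -0.6, 0.2]
finger_gap: 0.0006
t 4.3667 tcp [0.5859 0.1465 0.0776] stand [ 42.8615 116.5876] xang 100.95375877052567 down [-0.0009 -0.0008 -1.    ] F [ 0.2944 -0.6361  0.1887] Fstand [ 0.1667 -0.6809] gap 0.0006348824918461062 q [  29.3882   28.3858  -13.4881    0.023   -48.1924 -108.4498]
```

View pics/s2.png

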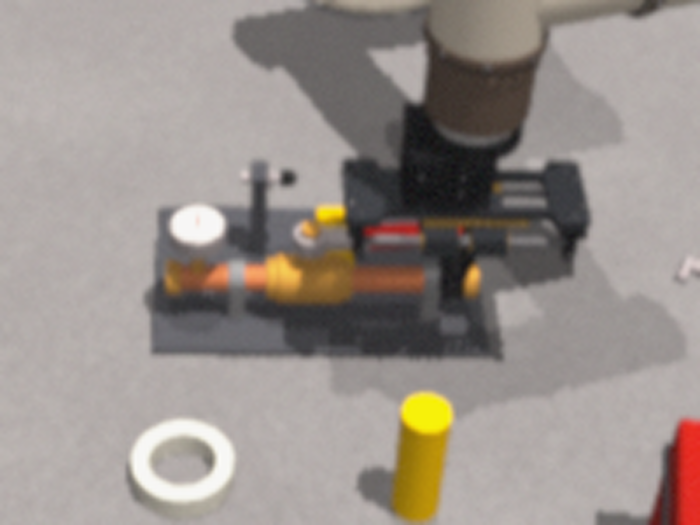

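```bash
python3 - <<'E'
from st import *
s=info();p=R.T@(s['eef_pos'][:2]-O)*1e3
for ph in range(0,91,5):
    a=np.radians(ph);r=102+8*ph/90
    q=np.array([-r*np.sin(a)+10*np.cos(a)+9.5,r*np.cos(a)+10*np.sin(a)+15]);d=q-p
    print(ph,q.round(1),'tx %.2f tz %.2f'%(d[1]/30,-d[0]/30))
E
```

```text
t 4.4167 tcp [0.5866 0.147  0.0787] stand [ 43.6813 116.9803] xang 100.97096014635763 down [ 0.0013  0.0003 -1.    ] F [ 0.0728  0.2    -0.0409] Fstand [0.1098 0.1823] gap 0.0004028055515535769 q [  29.4028   28.323   -13.4149    0.0313  -48.1896 -108.4527]
0 [ 19.5 117. ] tx 0.00 tz 0.81
5 [ 10.5 117.9] tx 0.03 tz 1.10
10 [  1.5 118.1] tx 0.04 tz 1.41
15 [ -7.6 117.4] tx 0.01 tz 1.71
20 [-16.6 115.9] tx -0.03 tz 2.01
25 [-25.5 113.7] tx -0.11 tz 2.31
30 [-34.2 110.6] tx -0.21 tz 2.60
35 [-42.6 106.8] tx -0.34 tz 2.88
40 [-50.7 102.3] tx -0.49 tz 3.15
45 [-58.4  97. ] tx -0.67 tz 3.40
50 [-65.6  91.1] tx -0.86 tz 3.64
55 [-72.3  84.5] tx -1.08 tz 3.87
60 [-78.5  77.3] tx -1.32 tz 4.07
65 [-84.   69.6] tx -1.58 tz 4.25
70 [-88.8  61.4] tx -1.85 tz 4.42
75 [-92.9  52.8] tx -2.14 tz 4.55
80 [-96.2  43.8] tx -2.44 tz 4.66
85 [-98.8  34.5] tx -2.75 tz 4.75
90 [-100.5   25. ] tx -3.07 tz 4.81
```

```bash
python3 -m handwheel '[{"translation":[0,0,0.3],"turn":0,"jaw":255},{"translation":[0,0,0.6],"turn":0,"jaw":255},{"translation":[0,0,0.8],"turn":0,"jaw":255},{"translation":[0.02,0,0.95],"turn":0,"jaw":255},{"translation":[0.03,0,1.1],"turn":0,"jaw":255},{"translation":[0.04,0,1.25],"turn":0,"jaw":255},{"translation":[0.04,0,1.41],"turn":0,"jaw":255},{"translation":[0.01,0,1.71],"turn":0,"jaw":255},{"translation":[-0.03,0,2.0],"turn":0,"jaw":255},{"translation":[-0.11,0,2.3],"turn":0,"jaw":255},{"translation":[-0.21,0,2.6],"turn":0,"jaw":255},{"translation":[-0.34,0,2.88],"turn":0,"jaw":255},{"translation":[-0.49,0,3.15],"turn":0,"jaw":255},{"translation":[-0.67,0,3.4],"turn":0,"jaw":255}]'
python3 - <<'E'
from st import *
p=robot.capture('scene');info();cv2.imwrite('pics/s3.png',cv2.resize(p['pixels'][130:280,250:450,::-1],None,fx=3.5,fy=3.5,interpolation=cv2.INTER_CUBIC))
p=robot.capture('top');info();cv2.imwrite('pics/t3.png',cv2.resize(p['pixels'][160:290,230:430,::-1],None,fx=3.5,fy=3.5,interpolation=cv2.INTER_CUBIC))
E
```

```text
time_s: 5.58
eef_pos: [0.494, 0.11, 0.0806]
tool_rot: [[-0.193, 0.012, -0.981], [0.981, 0.005, -0.193], [0.003, -1.0, -0.012]]
wrist_force: [6.3, 1.3, 0.8]
finger_gap: 0.0006
t 5.6333 tcp [0.4921 0.1087 0.0803] stand [-56.3811  97.5232] xang 101.04105853535172 down [ 0.0089  0.0039 -1.    ] F [4.3405 0.0444 2.0327] Fstand [ 4.2681 -0.7906] gap 0.0002796385278946126 q [  30.9815   19.8934  -28.0522    0.105   -41.5009 -110.0193]
t 5.6833 tcp [0.4921 0.1088 0.0802] stand [-56.3579  97.6715] xang 101.03493059767037 down [ 0.0075  0.0031 -1.    ] F [3.2304 1.8703 1.4224] Fstand [3.5296 1.2146] gap 0.0010077664656949557 q [  30.9979   19.9423  -27.99      0.1061  -41.6105 -110.0423]
```

View pics/s3.png

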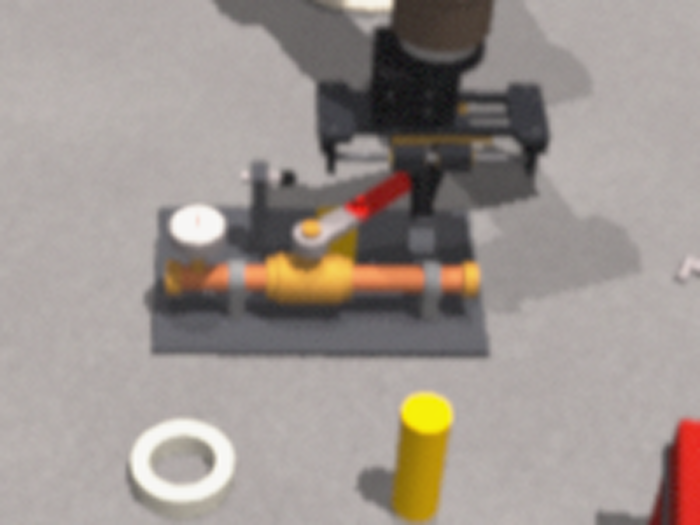

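View pics/t3.png

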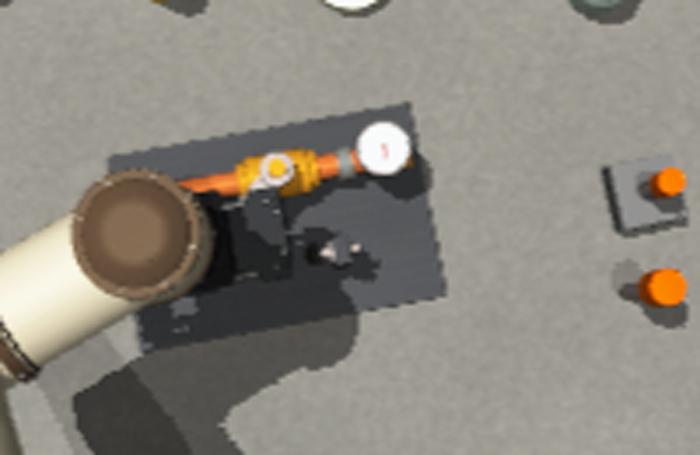

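```bash
python3 -m handwheel '[{"translation":[-0.1,0,0.15],"turn":0,"jaw":255},{"translation":[-0.2,0,0.3],"turn":0,"jaw":255},{"translation":[-0.32,0,0.42],"turn":0,"jaw":255},{"translation":[-0.44,0,0.53],"turn":0,"jaw":255},{"translation":[-0.56,0,0.63],"turn":0,"jaw":255},{"translation":[-0.68,0,0.74],"turn":0,"jaw":255},{"translation":[-0.8,0,0.83],"turn":0,"jaw":255},{"translation":[-0.93,0,0.92],"turn":0,"jaw":255},{"translation":[-1.06,0,1.0],"turn":0,"jaw":255},{"translation":[-1.2,0,1.08],"turn":0,"jaw":255},{"translation":[-1.35,0,1.15],"turn":0,"jaw":255},{"translation":[-1.5,0,1.22],"turn":0,"jaw":255},{"translation":[-1.5,0,1.22],"turn":0,"jaw":255}]'
python3 - <<'E'
from st import *
p=robot.capture('scene');info();cv2.imwrite('pics/s4.png',cv2.resize(p['pixels'][130:280,250:450,::-1],None,fx=3.5,fy=3.5,interpolation=cv2.INTER_CUBIC))
E
```

```text
time_s: 6.77
eef_pos: [0.4668, 0.0588, 0.0809]
tool_rot: [[-0.192, 0.012, -0.981], [0.981, 0.005, -0.192], [0.003, -1.0, -0.013]]
wrist_force: [3.5, 2.8, 2.3]
finger_gap: 0.0005
t 6.8167 tcp [0.4666 0.0589 0.0808] stand [-91.0208  53.5605] xang 101.0610530518872 down [ 0.0115  0.005  -0.9999] F [3.2277 4.2812 2.5525] Fstand [3.9903 3.5811] gap 0.0002136894725644635 q [  27.0844   17.0286  -32.6562    0.067   -39.5963 -106.0757]
```

View pics/s4.png

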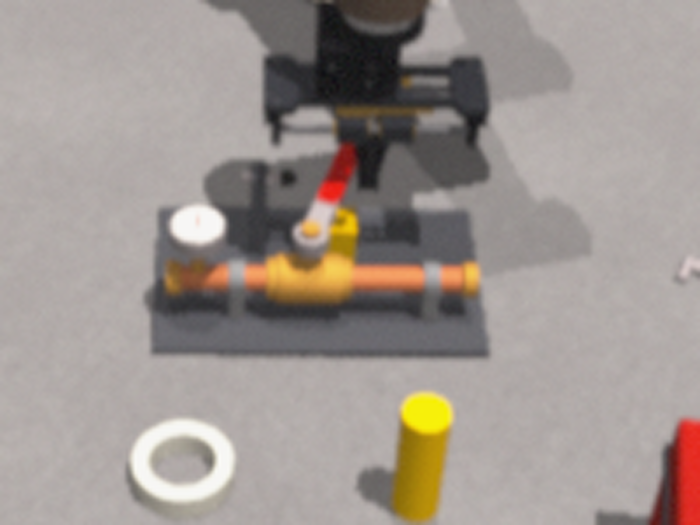

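```bash
python3 -m handwheel '[{"translation":[-0.1,0,0.04],"turn":0,"jaw":255},{"translation":[-0.2,0,0.08],"turn":0,"jaw":255},{"translation":[-0.3,0,0.12],"turn":0,"jaw":255},{"translation":[-0.4,0,0.15],"turn":0,"jaw":255},{"translation":[-0.45,0,0.17],"turn":0,"jaw":255},{"translation":[-0.5,0,0.19],"turn":0,"jaw":255},{"translation":[-0.5,0,0.19],"turn":0,"jaw":255}]'
python3 - <<'E'
from st import *
info()
E
python3 -m handwheel '[{"translation":[-0.05,0,0.01],"turn":0,"jaw":255},{"translation":[-0.1,0,0.02],"turn":0,"jaw":255},{"translation":[-0.13,0,0.02],"turn":0,"jaw":255},{"translation":[-0.16,0,0.02],"turn":0,"jaw":255},{"translation":[-0.16,0,0.02],"turn":0,"jaw":255}]'
python3 - <<'E'
from st import *
p=robot.capture('wrist');info();cv2.imwrite('pics/w5.png',p['pixels'][:,:,::-1])
p=robot.capture('scene');info();cv2.imwrite('pics/s5.png',cv2.resize(p['pixels'][130:280,250:450,::-1],None,fx=3.5,fy=3.5,interpolation=cv2.INTER_CUBIC))
E
```

```text
time_s: 7.4
eef_pos: [0.4645, 0.0435, 0.0809]
tool_rot: [[-0.192, 0.013, -0.981], [0.981, 0.006, -0.192], [0.003, -1.0, -0.014]]
wrist_force: [3.9, 3.7, 0.8]
finger_gap: 0.0004
t 7.4 tcp [0.4645 0.0435 0.0809] stand [-95.9732  38.8945] xang 101.0759378250004 down [ 0.013   0.0057 -0.9999] F [3.9021 3.7478 0.7798] Fstand [4.5496 2.928 ] gap 0.00036379460965580215 q [  25.3972   16.6723  -33.1863    0.0358  -39.3265 -104.35  ]
time_s: 7.82
eef_pos: [0.4645, 0.0385, 0.0808]
tool_rot: [[-0.192, 0.012, -0.981], [0.981, 0.005, -0.192], [0.003, -1.0, -0.013]]
wrist_force: [0.6, 4.9, 1.3]
finger_gap: 0.0004
t 7.8667 tcp [0.4645 0.0385 0.0808] stand [-96.9874  33.9767] xang 101.06024633992605 down [ 0.0121  0.0054 -0.9999] F [1.0098 3.6774 1.5311] Fstand [1.6977 3.4148] gap 0.0005682226955199619 q [  24.7962   16.6669  -33.2126    0.0148  -39.3603 -103.7484]
t 7.9167 tcp [0.4645 0.0385 0.0808] stand [-96.9607  34.005 ] xang 101.06820692609523 down [ 0.0122  0.0054 -0.9999] F [0.8113 4.309  1.4562] Fstand [1.6243 4.0728] gap 0.0005595842614572748 q [  24.7993   16.666   -33.2129    0.0158  -39.3556 -103.7444]
```

View pics/s5.png

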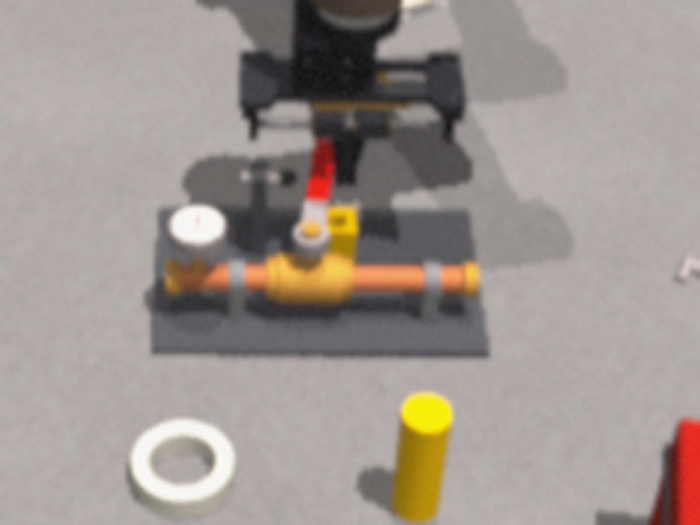

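View pics/w5.png

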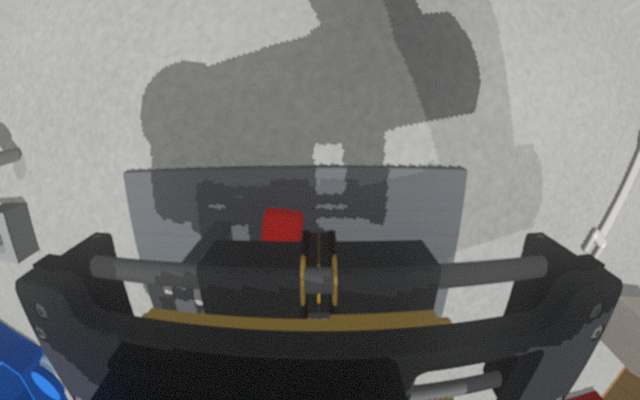

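```bash
cat > chk.py <<'E'
from st import *
lim=float(sys.argv[1]);F=[];P=[]
for i in range(3):
    robot.capture('top');s=robot.state();F.append([*(R.T@s['wrist_force'][:2]),s['wrist_force'][2]]);P.append(R.T@(s['eef_pos'][:2]-O)*1e3)
f=np.mean(F,0);print('  chk t %.2f'%s['time_s'],'F',f,'|F| %.1f'%np.linalg.norm(f),'stand',np.mean(P,0))
sys.exit(0 if f[1]<lim else 1)
E
python3 chk.py 7 && python3 -m handwheel '[{"translation":[-0.02,0,0],"turn":0,"jaw":255},{"translation":[-0.04,0,0],"turn":0,"jaw":255},{"translation":[-0.04,0,0],"turn":0,"jaw":255}]' >/dev/null && python3 chk.py 7 && python3 -m handwheel '[{"translation":[-0.02,0,0],"turn":0,"jaw":255},{"translation":[-0.04,0,0],"turn":0,"jaw":255},{"translation":[-0.04,0,0],"turn":0,"jaw":255}]' >/dev/null && python3 chk.py 7 && python3 -m handwheel '[{"translation":[-0.02,0,0],"turn":0,"jaw":255},{"translation":[-0.04,0,0],"turn":0,"jaw":255},{"translation":[-0.04,0,0],"turn":0,"jaw":255}]' >/dev/null && python3 chk.py 7
```

```text
chk t 8.07 F [1.5955 4.2096 1.8267] |F| 4.9 stand [-96.9583  33.9914]
  chk t 8.47 F [0.801  3.6382 2.5302] |F| 4.5 stand [-97.1933  32.7137]
  chk t 8.87 F [0.4201 4.7557 2.7841] |F| 5.5 stand [-97.4167  31.4205]
  chk t 9.27 F [0.1667 4.5498 3.0662] |F| 5.5 stand [-97.6351  30.1369]
```

```bash
python3 -m handwheel '[{"translation":[-0.02,0,0],"turn":0,"jaw":255},{"translation":[-0.04,0,0],"turn":0,"jaw":255},{"translation":[-0.04,0,0],"turn":0,"jaw":255}]' >/dev/null && python3 chk.py 7 && python3 -m handwheel '[{"translation":[-0.02,0,0],"turn":0,"jaw":255},{"translation":[-0.04,0,0],"turn":0,"jaw":255},{"translation":[-0.04,0,0],"turn":0,"jaw":255}]' >/dev/null && python3 chk.py 7 && python3 -m handwheel '[{"translation":[-0.02,0,0],"turn":0,"jaw":255},{"translation":[-0.04,0,0],"turn":0,"jaw":255},{"translation":[-0.04,0,0],"turn":0,"jaw":255}]' >/dev/null && python3 chk.py 7 && python3 -m handwheel '[{"translation":[-0.02,0,0],"turn":0,"jaw":255},{"translation":[-0.04,0,0],"turn":0,"jaw":255},{"translation":[-0.04,0,0],"turn":0,"jaw":255}]' >/dev/null && python3 chk.py 7 && python3 -m handwheel '[{"translation":[-0.02,0,0],"turn":0,"jaw":255},{"translation":[-0.04,0,0],"turn":0,"jaw":255},{"translation":[-0.04,0,0],"turn":0,"jaw":255}]' >/dev/null && python3 chk.py 7
```

```text
chk t 9.67 F [-0.7369  3.9335  3.4875] |F| 5.3 stand [-97.8541  28.8418]
  chk t 10.07 F [-1.2655  4.454   3.9423] |F| 6.1 stand [-98.0187  27.5643]
  chk t 10.47 F [-1.3179  4.331   4.2211] |F| 6.2 stand [-98.201   26.2746]
  chk t 10.87 F [-1.3922  4.1176  3.8319] |F| 5.8 stand [-98.3656  25.0393]
  chk t 11.27 F [-1.9185  4.623   3.7513] |F| 6.3 stand [-98.4881  23.8037]
```

```bash
python3 -m handwheel '[{"translation":[-0.02,-0.01,0],"turn":0,"jaw":255},{"translation":[-0.04,-0.02,0],"turn":0,"jaw":255},{"translation":[-0.04,-0.02,0],"turn":0,"jaw":255}]' && python3 chk.py 7 && python3 -m handwheel '[{"translation":[-0.02,-0.01,0],"turn":0,"jaw":255},{"translation":[-0.04,-0.02,0],"turn":0,"jaw":255},{"translation":[-0.04,-0.02,0],"turn":0,"jaw":255}]' >/dev/null && python3 chk.py 7 && python3 -m handwheel '[{"translation":[-0.02,0,0],"turn":0,"jaw":255},{"translation":[-0.04,0,0],"turn":0,"jaw":255},{"translation":[-0.04,0,0],"turn":0,"jaw":255}]' && python3 chk.py 7 && python3 -m handwheel '[{"translation":[-0.02,0,0],"turn":0,"jaw":255},{"translation":[-0.04,0,0],"turn":0,"jaw":255},{"translation":[-0.04,0,0],"turn":0,"jaw":255}]' >/dev/null && python3 chk.py 7
```

```text
time_s: 11.52
eef_pos: [0.465, 0.027, 0.0807]
tool_rot: [[-0.191, 0.009, -0.982], [0.982, 0.004, -0.191], [0.002, -1.0, -0.009]]
wrist_force: [-0.9, 4.0, 0.5]
finger_gap: 0.0004
  chk t 11.67 F [-0.4724  5.0739 -0.4381] |F| 5.1 stand [-98.6628  22.6175]
  chk t 12.07 F [ 0.1355  4.5225 -2.0913] |F| 5.0 stand [-98.7719  21.3645]
time_s: 12.32
eef_pos: [0.4653, 0.0245, 0.0811]
tool_rot: [[-0.191, 0.008, -0.982], [0.982, 0.004, -0.191], [0.002, -1.0, -0.009]]
wrist_force: [-2.0, 4.7, -1.4]
finger_gap: 0.0002
  chk t 12.47 F [-1.0256  4.1366 -1.1865] |F| 4.4 stand [-98.8885  20.0985]
  chk t 12.87 F [-0.8355  5.4558 -1.4293] |F| 5.7 stand [-98.9854  18.9877]
```

```bash
python3 -m handwheel '[{"translation":[-0.02,0,0],"turn":0,"jaw":255},{"translation":[-0.03,0,0],"turn":0,"jaw":255},{"translation":[-0.03,0,0],"turn":0,"jaw":255}]' >/dev/null && python3 chk.py 7 && python3 -m handwheel '[{"translation":[-0.02,0,0],"turn":0,"jaw":255},{"translation":[-0.03,0,0],"turn":0,"jaw":255},{"translation":[-0.03,0,0],"turn":0,"jaw":255}]' > /dev/null && python3 chk.py 7 && python3 -m handwheel '[{"translation":[-0.02,0,0],"turn":0,"jaw":255},{"translation":[-0.03,0,0],"turn":0,"jaw":255},{"translation":[-0.03,0,0],"turn":0,"jaw":255}]' >/dev/null && python3 chk.py 7
python3 - <<'E'
from st import *
p=robot.capture('scene');info();cv2.imwrite('pics/s6.png',cv2.resize(p['pixels'][150:230,290:390,::-1],None,fx=7,fy=7,interpolation=cv2.INTER_CUBIC))
E
```

```text
chk t 13.27 F [-0.7667  7.7293 -0.7702] |F| 7.8 stand [-99.0125  18.5784]
t 13.3167 tcp [0.4655 0.023  0.0811] stand [-99.025   18.5624] xang 101.02448553889259 down [ 0.0079  0.0045 -1.    ] F [-2.7989  7.4732 -0.4474] Fstand [-1.3105  7.8718] gap 0.0003717640335758541 q [  22.8381   16.7463  -32.9864   -0.0985  -39.7497 -101.7389]
```

View pics/s6.png

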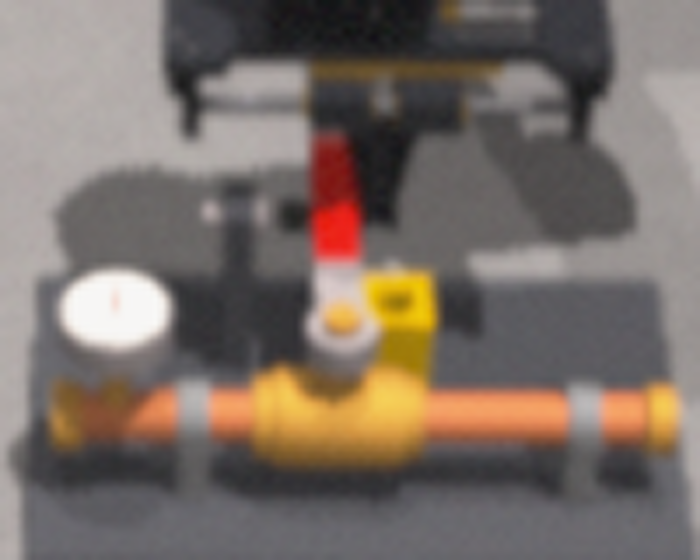

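```bash
python3 -m handwheel '[{"translation":[-0.01,0,0],"turn":0,"jaw":255},{"translation":[-0.02,0,0],"turn":0,"jaw":255},{"translation":[-0.02,0,0],"turn":0,"jaw":255}]' && python3 chk.py 11 && python3 -m handwheel '[{"translation":[-0.01,0,0],"turn":0,"jaw":255},{"translation":[-0.02,0,0],"turn":0,"jaw":255},{"translation":[-0.02,0,0],"turn":0,"jaw":255}]' && python3 chk.py 11
```

```text
time_s: 13.57
eef_pos: [0.4655, 0.023, 0.0811]
tool_rot: [[-0.191, 0.008, -0.982], [0.982, 0.005, -0.191], [0.004, -1.0, -0.009]]
wrist_force: [-2.9, 8.5, -0.6]
finger_gap: -0.0
  chk t 13.72 F [-0.9432  8.2835 -0.6963] |F| 8.4 stand [-99.0159  18.5249]
time_s: 13.97
eef_pos: [0.4655, 0.0229, 0.0811]
tool_rot: [[-0.191, 0.008, -0.981], [0.982, 0.006, -0.191], [0.005, -1.0, -0.009]]
wrist_force: [-3.4, 8.3, -1.2]
finger_gap: 0.0005
  chk t 14.12 F [-1.019   7.735  -0.6755] |F| 7.8 stand [-99.0274  18.4892]
```

```bash
python3 -m handwheel '[{"translation":[-0.02,0,0],"turn":0,"jaw":255},{"translation":[-0.03,0,0],"turn":0,"jaw":255},{"translation":[-0.04,0,0],"turn":0,"jaw":255},{"translation":[-0.05,0,0],"turn":0,"jaw":255},{"translation":[-0.05,0,0],"turn":0,"jaw":255},{"translation":[-0.05,0,0],"turn":0,"jaw":255}]' && python3 chk.py 11
```

```text
time_s: 14.62
eef_pos: [0.4655, 0.0224, 0.0811]
tool_rot: [[-0.191, 0.008, -0.981], [0.982, 0.008, -0.191], [0.006, -1.0, -0.009]]
wrist_force: [-3.1, 9.8, -0.4]
finger_gap: 0.0002
  chk t 14.77 F [-1.7718 10.7199 -0.0106] |F| 10.9 stand [-99.0457  18.0123]
```

```bash
python3 -m handwheel '[{"translation":[-0.035,0,0],"turn":0,"jaw":255},{"translation":[-0.045,0,0],"turn":0,"jaw":255},{"translation":[-0.055,0,0],"turn":0,"jaw":255},{"translation":[-0.065,0,0],"turn":0,"jaw":255},{"translation":[-0.07,0,0],"turn":0,"jaw":255},{"translation":[-0.07,0,0],"turn":0,"jaw":255},{"translation":[-0.07,0,0],"turn":0,"jaw":255}]' && python3 chk.py 11;python3 chk.py 11
```

```text
time_s: 15.35
eef_pos: [0.4656, 0.022, 0.0811]
tool_rot: [[-0.191, 0.008, -0.982], [0.982, 0.01, -0.191], [0.008, -1.0, -0.01]]
wrist_force: [-5.9, 13.2, 0.5]
finger_gap: 0.0005
  chk t 15.50 F [-2.6227 14.1938  0.1718] |F| 14.4 stand [-99.0704  17.5143]
  chk t 15.65 F [-2.0674 13.9607  0.1808] |F| 14.1 stand [-99.0807  17.5137]
```

```bash
python3 -m handwheel '[{"translation":[-0.052,0,0],"turn":0,"jaw":255},{"translation":[-0.058,0,0],"turn":0,"jaw":255},{"translation":[-0.062,0,0],"turn":0,"jaw":255},{"translation":[-0.062,0,0],"turn":0,"jaw":255},{"translation":[-0.062,0,0],"turn":0,"jaw":255},{"translation":[-0.062,0,0],"turn":0,"jaw":255},{"translation":[-0.062,0,0],"turn":0,"jaw":255}]' && python3 chk.py 11;python3 chk.py 11;python3 chk.py 11;python3 chk.py 11
```

```text
time_s: 16.23
eef_pos: [0.4656, 0.0218, 0.0811]
tool_rot: [[-0.191, 0.008, -0.982], [0.981, 0.012, -0.191], [0.011, -1.0, -0.01]]
wrist_force: [-5.7, 13.7, 0.9]
finger_gap: 0.0004
  chk t 16.38 F [-1.6522 14.7412  0.4279] |F| 14.8 stand [-99.0797  17.4016]
  chk t 16.53 F [-2.8162 15.354   0.2777] |F| 15.6 stand [-99.0687  17.4193]
  chk t 16.68 F [-2.5991 14.8638  0.6556] |F| 15.1 stand [-99.063   17.4217]
  chk t 16.83 F [-2.426  14.5182  0.6377] |F| 14.7 stand [-99.0893  17.398 ]
```

```bash
python3 -m handwheel '[{"translation":[0,0,0],"turn":0,"jaw":255},{"translation":[0.03,0,0],"turn":0,"jaw":255},{"translation":[0.06,0,0],"turn":0,"jaw":255},{"translation":[0.1,0,0],"turn":0,"jaw":255},{"translation":[0.2,0,0],"turn":0,"jaw":255},{"translation":[0.5,0,0],"turn":0,"jaw":255},{"translation":[1,-0.3,0],"turn":0,"jaw":255},{"translation":[1,-1,0],"turn":0,"jaw":255},{"translation":[1,-2,0],"turn":0,"jaw":255},{"translation":[1,-3,0],"turn":0,"jaw":255},{"translation":[1,-4,0],"turn":0,"jaw":255},{"translation":[1,-5,0],"turn":0,"jaw":255},{"translation":[1,-5,0],"turn":0,"jaw":255},{"translation":[1,-5,0],"turn":0,"jaw":255}]'
python3 - <<'E'
from st import *
p=robot.capture('scene');info();cv2.imwrite('pics/s7.png',cv2.resize(p['pixels'][150:230,290:390,::-1],None,fx=7,fy=7,interpolation=cv2.INTER_CUBIC))
p=robot.capture('wrist');cv2.imwrite('pics/w7.png',p['pixels'][:,:,::-1])
for n,z in [('lock_hole',.055),('handle_grip',.09)]:
    for d in robot.landmark_of(p,n)[:2]:
        r,c_=d['position'];X=wonz(p,(c_,r),z);print(n,round(d['score'],2),(round(c_,1),round(r,1)),X,R.T@(X[:2]-O)*1e3)
print('pred',wproj(p,[W(-.065,.026,.055),W(-.13,0.,.096)]))
E
```

```text
time_s: 18.0
eef_pos: [0.4595, 0.0501, 0.2333]
tool_rot: [[-0.191, 0.012, -0.981], [0.981, 0.014, -0.191], [0.012, -1.0, -0.015]]
wrist_force: [-0.3, -0.9, -1.4]
finger_gap: 0.0006
t 18.05 tcp [0.4584 0.0497 0.2316] stand [-100.7599   46.1666] xang 101.0206960490706 down [ 0.0086  0.013  -0.9999] F [-0.2545  0.5789 -0.7543] Fstand [-0.1385  0.617 ] gap 0.0006173066741834952 q [  26.1569    5.5132  -21.504    -0.5089  -62.2105 -104.9054]
lock_hole 0.68 (297.7, 215.1) [0.5019 0.0374 0.055 ] [-60.5145  25.6674]
lock_hole 0.22 (269.5, 193.3) [0.4825 0.002  0.055 ] [-86.3708  -5.3205]
handle_grip 0.59 (271.0, 192.0) [0.4701 0.0067 0.09  ] [-97.6111   1.6416]
pred [[297.9028 211.3605]
 [267.126  160.9279]]
```

View pics/s7.png

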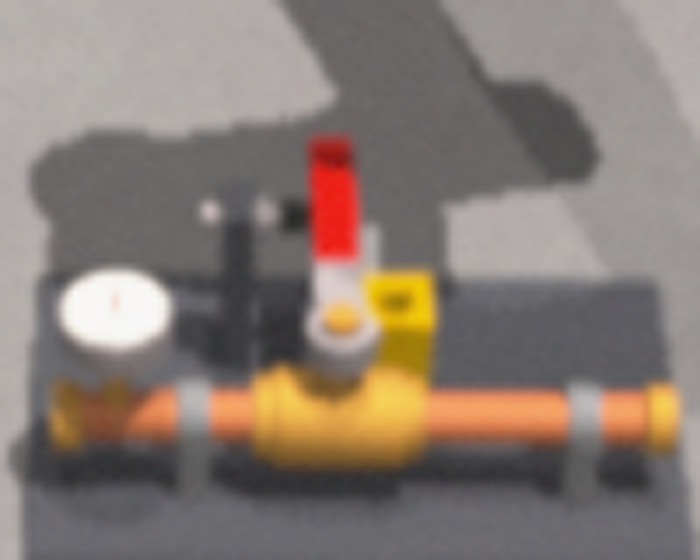

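View pics/w7.png

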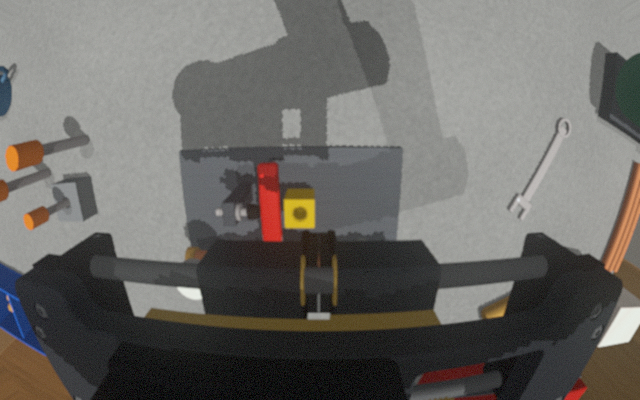

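```bash
cat > hole.py <<'E'
from st import *
def hole(p,f,box):
    a=p['pixels'].astype(float);l,t,r,b=box
    sub=a[t:b,l:r]; hsv=cv2.cvtColor(p['pixels'],cv2.COLOR_RGB2HSV)[t:b,l:r]
    return sub
p=robot.capture('wrist')
cv2.imwrite('pics/w8.png',cv2.resize(p['pixels'][180:245,255:340,::-1],None,fx=9,fy=9,interpolation=cv2.INTER_CUBIC))
T=robot.capture('top');cv2.imwrite('pics/t8.png',cv2.resize(T['pixels'][205:255,270:340,::-1],None,fx=9,fy=9,interpolation=cv2.INTER_CUBIC))
info()
E
python3 hole.py
```

```text
t 18.3 tcp [0.4582 0.0493 0.2302] stand [-101.1029   45.7805] xang 101.02362846706237 down [ 0.0055  0.0112 -0.9999] F [0.8871 0.315  0.6656] Fstand [0.9311 0.1386] gap 0.000655445798530758 q [  26.1301    5.6511  -21.5594   -0.4911  -62.2248 -104.8819]
```

View pics/w8.png

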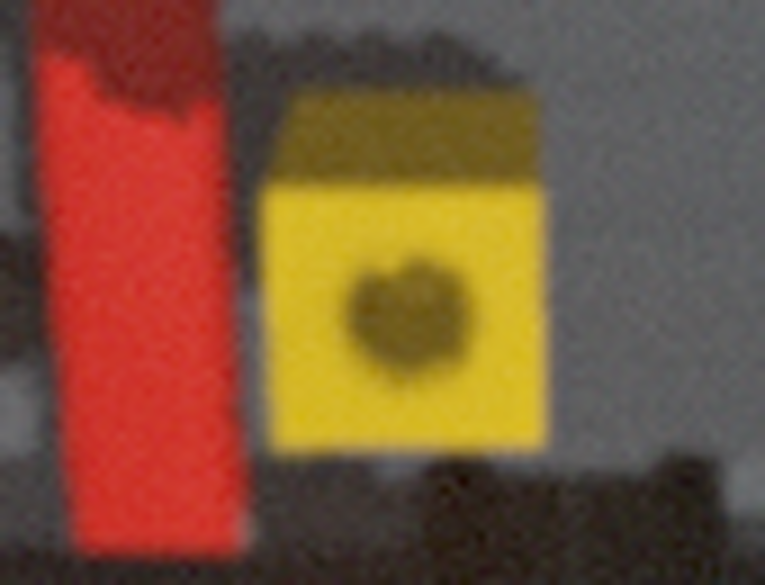

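View pics/t8.png

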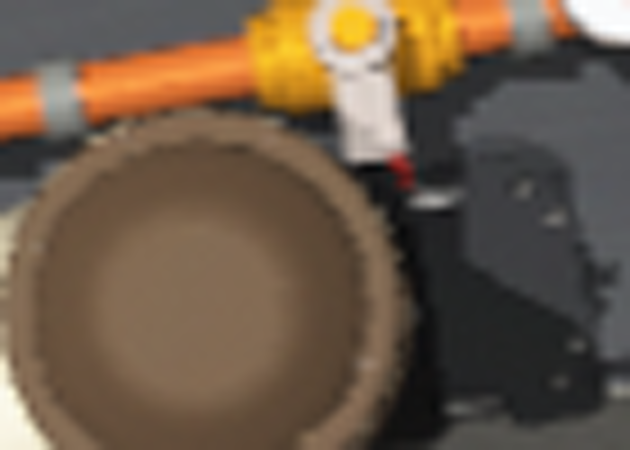

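```bash
python3 - <<'E'
from st import *
p=robot.capture('wrist');info()
X=wonz(p,(299.85,214.8),.055);print('hole',X,R.T@(X[:2]-O)*1e3)
for n in ['pin_centre','holder']:
    for d in robot.landmark_of(p,n)[:3]:
        r,c_=d['position'];print(n,d['score'],c_,r,wonz(p,(c_,r),0 if n=='holder' else .0675))
go([0.5578,-0.3151,0.231])
E
```

```text
t 18.35 tcp [0.4583 0.0493 0.2304] stand [-100.9757   45.7627] xang 101.02553781582009 down [ 0.0058  0.0113 -0.9999] F [ 0.2106 -0.4655  0.7232] Fstand [ 0.1172 -0.4973] gap 0.000296121282700072 q [  26.1251    5.6475  -21.5419   -0.4885  -62.228  -104.8764]
hole [0.4997 0.0389 0.055 ] [-62.3505  27.5805]
pin_centre 0.94 54.5 208.7 [ 0.5591 -0.3131  0.0675]
pin_centre 0.61 52.6 146.4 [ 0.4685 -0.3109  0.0675]
holder 0.8 82.2 194.9 [ 0.5578 -0.312   0.    ]
units [-12.5566  -0.128   -0.9264]
```

```bash
python3 -m handwheel '[{"translation":[-1,0,0],"turn":-0.3,"jaw":110},{"translation":[-12.56,-0.1,-0.93],"turn":-4.4,"jaw":110},{"translation":[-12.56,-0.1,-0.93],"turn":-4.4,"jaw":110},{"translation":[-12.56,-0.1,-0.93],"turn":-4.4,"jaw":110},{"translation":[-12.56,-0.1,-0.93],"turn":-4.4,"jaw":110},{"translation":[-12.56,-0.1,-0.93],"turn":-4.4,"jaw":110},{"translation":[-12.56,-0.1,-0.93],"turn":-4.4,"jaw":110},{"translation":[-12.56,-0.1,-0.93],"turn":-4.4,"jaw":110},{"translation":[-12.56,-0.1,-0.93],"turn":-4.4,"jaw":110},{"translation":[-12.56,-0.1,-0.93],"turn":-4.4,"jaw":110},{"translation":[-12.56,-0.1,-0.93],"turn":-4.4,"jaw":110},{"translation":[-12.56,-0.1,-0.93],"turn":-4.4,"jaw":110},{"translation":[-12.56,-0.1,-0.93],"turn":-4.4,"jaw":110},{"translation":[-12.56,-0.1,-0.93],"turn":-4.4,"jaw":110},{"translation":[-12.56,-0.1,-0.93],"turn":-4.4,"jaw":110},{"translation":[-12.56,-0.1,-0.93],"turn":-4.4,"jaw":110}]'
python3 - <<'E'
from st import *
p=robot.capture('wrist');cv2.imwrite('pics/w9.png',p['pixels'][:,:,::-1])
T=robot.capture('top');cv2.imwrite('pics/t9.png',cv2.resize(T['pixels'][170:290,350:550,::-1],None,fx=4,fy=4,interpolation=cv2.INTER_CUBIC))
info();go([.5578,-.3145,.231])
for d in robot.landmark_of(p,'pin_centre')[:3]:
    r,c_=d['position'];print(d['score'],c_,r,wonz(p,(c_,r),.0675))
print(wproj(p,[[.5578,-.3151,.125]]))
E
```

```text
time_s: 19.78
eef_pos: [0.558, -0.3141, 0.2308]
tool_rot: [[-0.546, 0.007, -0.838], [0.838, 0.011, -0.546], [0.006, -1.0, -0.012]]
wrist_force: [0.8, -0.3, -0.7]
finger_gap: 0.0496
t 19.8833 tcp [ 0.5581 -0.3143  0.2307] stand [ -72.969  -330.2471] xang 123.097712187941 down [ 0.0072  0.0115 -0.9999] F [ 0.1824 -0.4146  0.049 ] Fstand [ 0.0993 -0.442 ] gap 0.04948081047761158 q [-15.3002  23.5358   3.0963  -0.7938 -69.3376 -41.3254]
units [-0.0004 -0.0102  0.0105]
0.97 377.4 116.3 [ 0.4649 -0.3001  0.0675]
0.75 254.3 119.5 [ 0.5363 -0.404   0.0675]
0.74 317.3 181.2 [ 0.5561 -0.3141  0.0675]
[[315.4829 197.7667]]
```

View pics/w9.png

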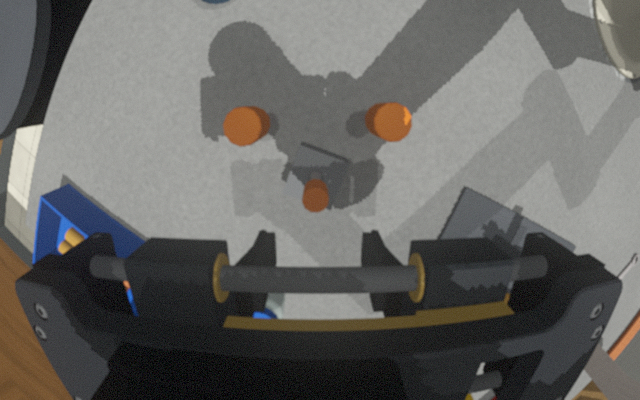

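View pics/t9.png

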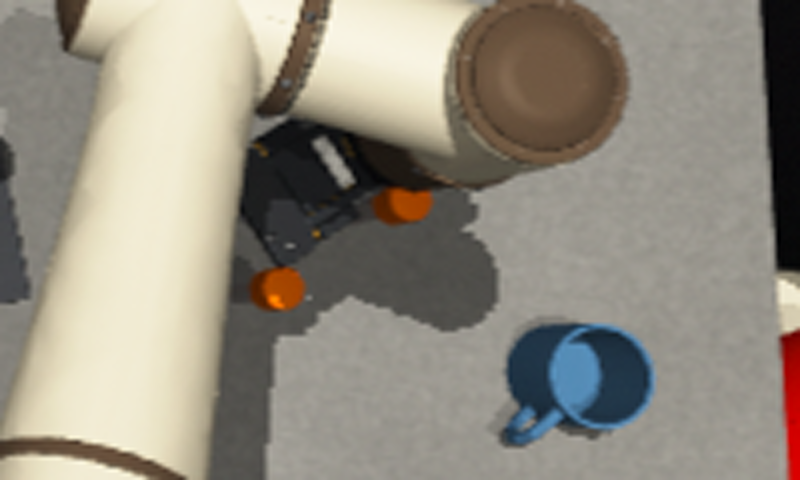

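```bash
python3 -m handwheel '[{"translation":[0,0.8,0.01],"turn":0,"jaw":110},{"translation":[0,1.6,0.02],"turn":0,"jaw":110},{"translation":[-0.01,2.4,0.03],"turn":0,"jaw":110},{"translation":[-0.02,3.1,0.04],"turn":0,"jaw":110},{"translation":[-0.02,3.7,0.05],"turn":0,"jaw":110},{"translation":[-0.03,4.1,0.06],"turn":0,"jaw":110},{"translation":[-0.03,4.32,0.06],"turn":0,"jaw":110},{"translation":[-0.03,4.32,0.06],"turn":0,"jaw":110},{"translation":[-0.03,4.32,0.06],"turn":0,"jaw":110}]'
python3 - <<'E'
from st import *
p=robot.capture('scene');info();cv2.imwrite('pics/s10.png',cv2.resize(p['pixels'][120:230,170:300,::-1],None,fx=5,fy=5,interpolation=cv2.INTER_CUBIC))
p=robot.capture('wrist');cv2.imwrite('pics/w10.png',p['pixels'][:,:,::-1])
E
```

```text
time_s: 20.68
eef_pos: [0.5585, -0.3149, 0.1017]
tool_rot: [[-0.546, 0.008, -0.838], [0.838, 0.011, -0.546], [0.005, -1.0, -0.013]]
wrist_force: [0.2, 0.1, 0.5]
finger_gap: 0.0494
t 20.7333 tcp [ 0.5588 -0.315   0.1022] stand [ -72.3743 -331.1079] xang 123.10949282405844 down [ 0.0092  0.0104 -0.9999] F [ 0.7497 -0.7918  0.0306] Fstand [ 0.5835 -0.9211] gap 0.049100646735459726 q [-15.3345  29.8012  -6.2288  -0.8894 -53.6236 -41.0321]
```

View pics/s10.png

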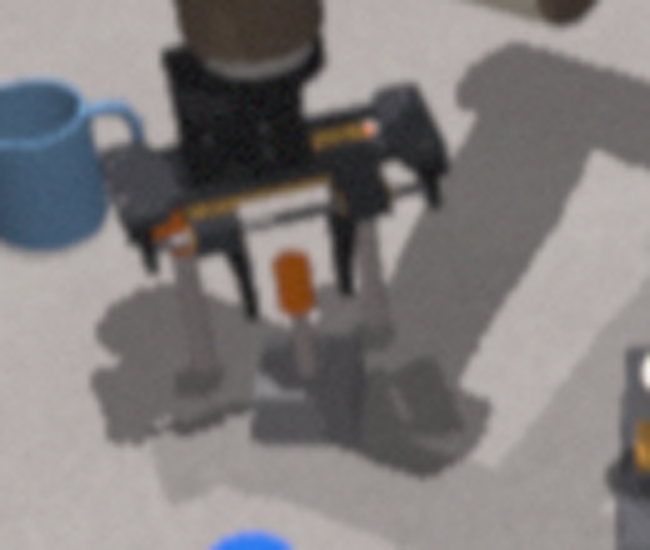

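View pics/w10.png

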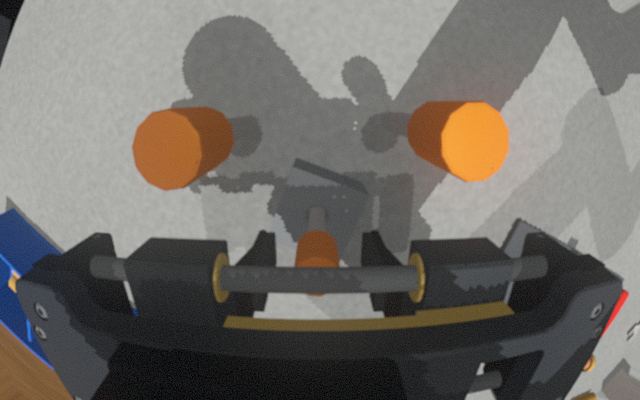

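```bash
python3 -m handwheel '[{"translation":[0,0,0],"turn":0,"jaw":150},{"translation":[0,0,0],"turn":0,"jaw":170},{"translation":[0,0,0],"turn":0,"jaw":185},{"translation":[0,0,0],"turn":0,"jaw":200},{"translation":[0,0,0],"turn":0,"jaw":230},{"translation":[0,0,0],"turn":0,"jaw":255},{"translation":[0,0,0],"turn":0,"jaw":255},{"translation":[0,0,0],"turn":0,"jaw":255},{"translation":[0,0,0],"turn":0,"jaw":255}]' 30
python3 - <<'E'
from st import *
info()
E
python3 -m handwheel '[{"translation":[0,-0.2,0],"turn":0,"jaw":255},{"translation":[0,-0.5,0],"turn":0,"jaw":255},{"translation":[0,-1,0],"turn":0,"jaw":255},{"translation":[0,-1.6,0],"turn":0,"jaw":255},{"translation":[0,-2.2,0],"turn":0,"jaw":255},{"translation":[0,-2.8,0],"turn":0,"jaw":255},{"translation":[0,-3.4,0],"turn":0,"jaw":255},{"translation":[0,-4.0,0],"turn":0,"jaw":255},{"translation":[0,-4.0,0],"turn":0,"jaw":255},{"translation":[0,-4.0,0],"turn":0,"jaw":255}]'
python3 - <<'E'
from st import *
p=robot.capture('scene');info();cv2.imwrite('pics/s11.png',cv2.resize(p['pixels'][80:230,150:310,::-1],None,fx=4,fy=4,interpolation=cv2.INTER_CUBIC))
p=robot.capture('wrist');cv2.imwrite('pics/w11.png',p['pixels'][:,:,::-1])
E
```

```text
time_s: 21.53
eef_pos: [0.5591, -0.3152, 0.1027]
tool_rot: [[-0.546, 0.01, -0.838], [0.838, 0.01, -0.546], [0.003, -1.0, -0.014]]
wrist_force: [0.2, 0.4, 1.2]
finger_gap: 0.0234
t 21.5333 tcp [ 0.5591 -0.3152  0.1027] stand [ -72.0974 -331.2928] xang 123.11068950448399 down [ 0.0102  0.0101 -0.9999] F [0.1812 0.385  1.1886] Fstand [0.2518 0.343 ] gap 0.023407441632520773 q [-15.3362  29.775   -6.2022  -0.8841 -53.6147 -41.0323]
time_s: 22.37
eef_pos: [0.5581, -0.3163, 0.2238]
tool_rot: [[-0.546, 0.013, -0.838], [0.838, 0.01, -0.546], [0.001, -1.0, -0.016]]
wrist_force: [-0.5, 0.0, -1.5]
finger_gap: 0.0233
t 22.4167 tcp [ 0.5574 -0.316   0.2222] stand [ -73.9103 -331.745 ] xang 123.0915222450156 down [ 0.0098  0.0111 -0.9999] F [ 0.7773 -0.0276 -2.2582] Fstand [ 0.7575 -0.1765] gap 0.02364533302558045 q [-15.4726  23.8047   2.2942  -0.8227 -68.1217 -41.1334]
```

View pics/s11.png

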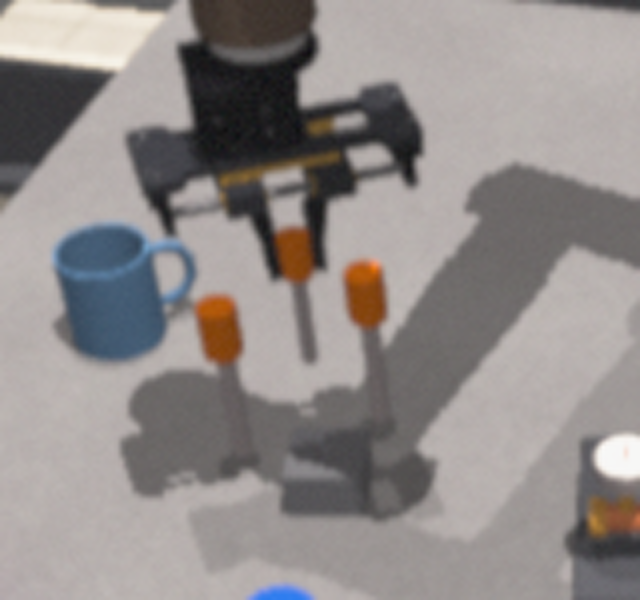

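View pics/w11.png

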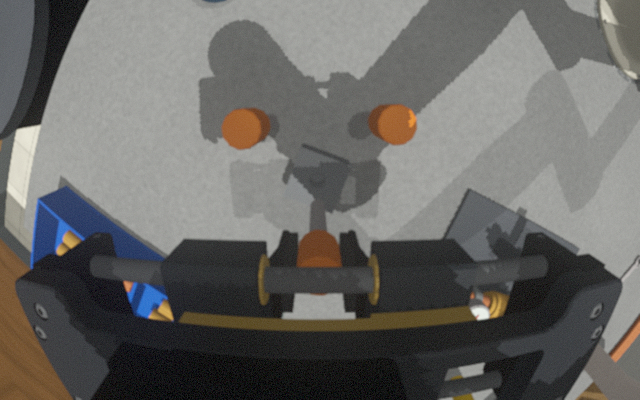

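```bash
python3 - <<'E'
from st import *
go([.4981,.0365,.235])
E
python3 -m handwheel '[{"translation":[0.3,-0.4,-0.15],"turn":0,"jaw":255},{"translation":[1,-0.4,-0.45],"turn":0,"jaw":255},{"translation":[1.8,-0.4,-0.8],"turn":0,"jaw":255},{"translation":[2.7,-0.4,-1.2],"turn":0,"jaw":255},{"translation":[3.6,-0.4,-1.6],"turn":0,"jaw":255},{"translation":[4.5,-0.4,-2],"turn":0,"jaw":255},{"translation":[5.4,-0.4,-2.4],"turn":0,"jaw":255},{"translation":[6.3,-0.4,-2.8],"turn":0,"jaw":255},{"translation":[7.2,-0.4,-3.2],"turn":0,"jaw":255},{"translation":[8.1,-0.4,-3.55],"turn":0,"jaw":255},{"translation":[9,-0.4,-3.95],"turn":0,"jaw":255},{"translation":[9.8,-0.4,-4.3],"turn":0,"jaw":255},{"translation":[10.4,-0.4,-4.55],"turn":0,"jaw":255},{"translation":[10.8,-0.4,-4.7],"turn":0,"jaw":255},{"translation":[10.93,-0.4,-4.76],"turn":0,"jaw":255},{"translation":[10.93,-0.4,-4.76],"turn":0,"jaw":255},{"translation":[10.93,-0.4,-4.76],"turn":0,"jaw":255}]'
python3 - <<'E'
from st import *
p=robot.capture('scene');info();cv2.imwrite('pics/s12.png',cv2.resize(p['pixels'][110:230,270:400,::-1],None,fx=5,fy=5,interpolation=cv2.INTER_CUBIC))
p=robot.capture('wrist');cv2.imwrite('pics/w12.png',p['pixels'][:,:,::-1])
p=robot.capture('top');cv2.imwrite('pics/t12.png',cv2.resize(p['pixels'][160:290,230:430,::-1],None,fx=3.5,fy=3.5,interpolation=cv2.INTER_CUBIC))
E
```

```text
units [10.9163 -0.3356 -4.7698]
time_s: 23.88
eef_pos: [0.4973, 0.0366, 0.2368]
tool_rot: [[-0.546, 0.007, -0.837], [0.838, 0.011, -0.546], [0.005, -1.0, -0.012]]
wrist_force: [1.1, 0.6, -0.8]
finger_gap: 0.0233
t 23.9333 tcp [0.4974 0.0362 0.2368] stand [-65.0935  25.3965] xang 123.07238838308716 down [ 0.0075  0.0112 -0.9999] F [-0.1245 -0.1714 -1.9707] Fstand [-0.1551 -0.1443] gap 0.023383213794475704 q [ 22.5789   9.1542 -16.3881  -0.4787 -63.8165 -79.2996]
```

View pics/s12.png

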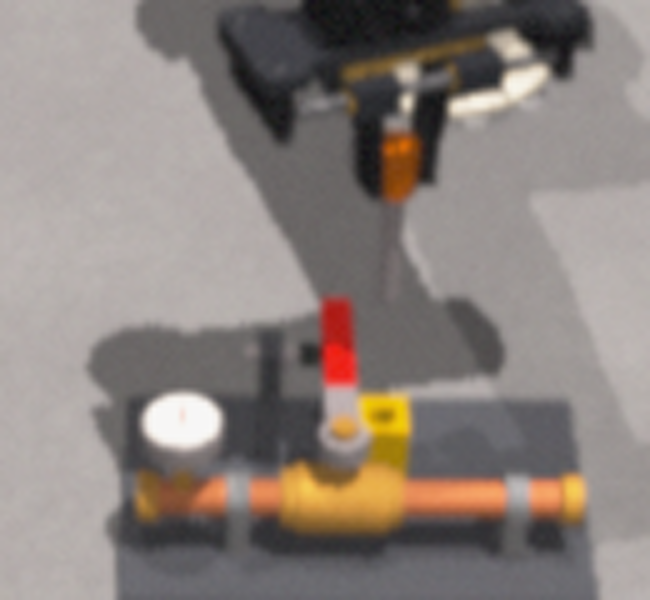

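View pics/w12.png

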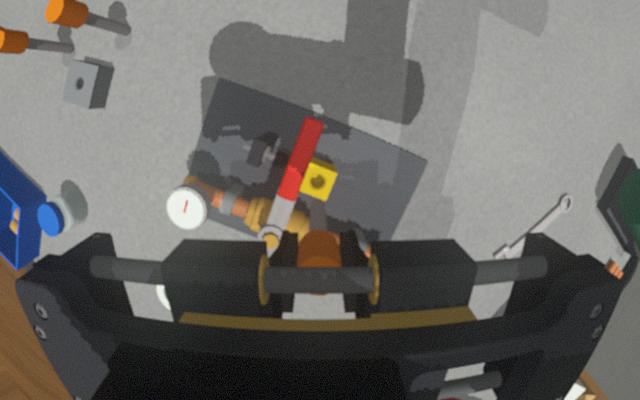

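View pics/t12.png

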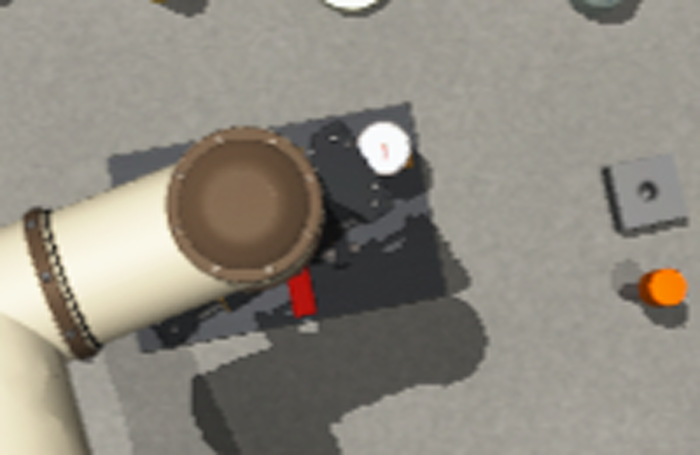

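```bash
python3 - <<'E'
from st import *
p=robot.capture('scene');info();cv2.imwrite('pics/s13.png',cv2.resize(p['pixels'][140:205,310:390,::-1],None,fx=9,fy=9,interpolation=cv2.INTER_CUBIC))
p=robot.capture('wrist');cv2.imwrite('pics/w13.png',cv2.resize(p['pixels'][150:245,270:370,::-1],None,fx=6,fy=6,interpolation=cv2.INTER_CUBIC))
E
```

```text
t 24.0833 tcp [0.4976 0.0359 0.2368] stand [-64.9825  25.0394] xang 123.01879662997308 down [ 0.0077  0.0113 -0.9999] F [ 0.861   0.2001 -1.0121] Fstand [0.8834 0.0309] gap 0.022945291192160197 q [ 22.5327   9.1625 -16.3751  -0.4808 -63.8075 -79.3061]
```

View pics/s13.png

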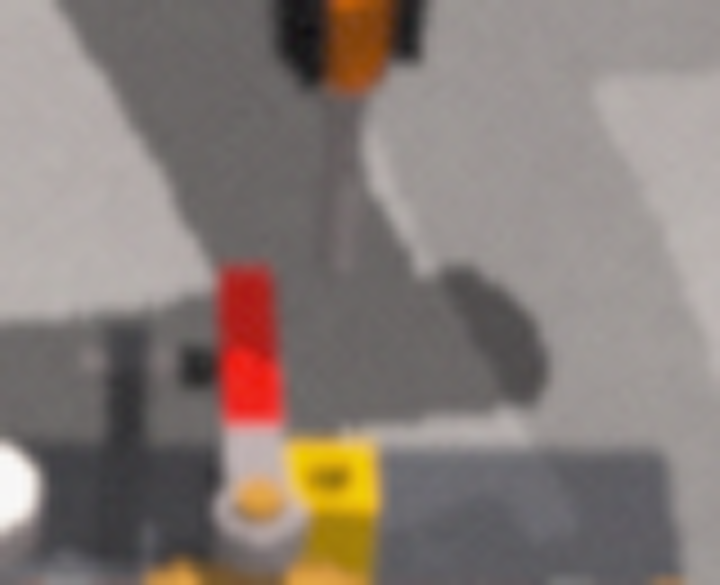

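View pics/w13.png

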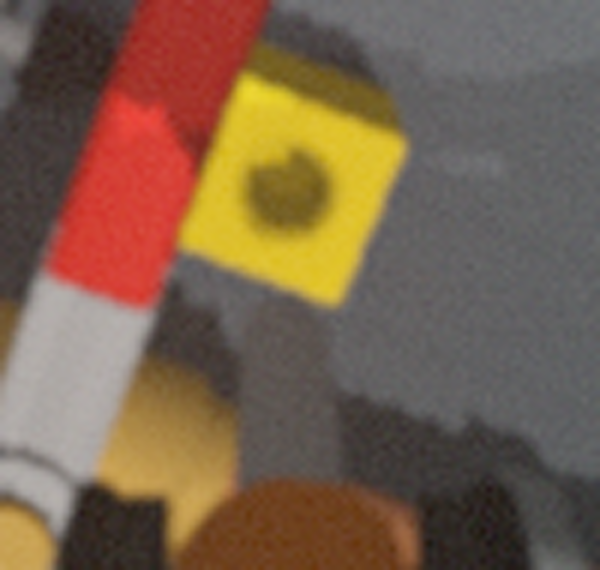

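```bash
python3 - <<'E'
from st import *
p=robot.capture('scene');s=info()
h=onz(p,(346.0,192.7),.055);f=onz(p,(347.35,168.4),.1443);print('scene hole',h,'foot',f,'d',h-f)
print('proj expected', proj(p,[[.4974,.0368,.055],[s['eef_pos'][0]+.0007,s['eef_pos'][1]+.001,.1443]]))
w=robot.capture('wrist')
h2=wonz(w,(317.75,181.6),.055);print('wrist hole',h2,R.T@(h2[:2]-O)*1e3)
for r in (200,202,204,206): print(r,wonz(w,(317.9,r),.1443))
print('wproj of foot expected',wproj(w,[[s['eef_pos'][0]+.0007,s['eef_pos'][1]+.001,.1443]]))
print((h2-s['eef_pos'])@s['tool_rot']*1e3)
b=wonz(w,(270+195/6-.42,150+192/6-.42),.096);print('bar edge',R.T@(b[:2]-O)*1e3)
E
```

```text
t 24.1833 tcp [0.4976 0.036  0.2368] stand [-64.939  25.13 ] xang 123.01984087029457 down [ 0.0078  0.0114 -0.9999] F [ 0.9844  0.2435 -0.18  ] Fstand [1.0128 0.0498] gap 0.022995694832392256 q [ 22.5412   9.1611 -16.3723  -0.4829 -63.804  -79.3127]
scene hole [0.4994 0.0374 0.055 ] foot [0.4905 0.0358 0.1443] d [ 0.0088  0.0016 -0.0893]
proj expected [[345.9043 192.253 ]
 [347.3472 170.0665]]
wrist hole [0.4997 0.0391 0.055 ] [-62.3103  27.8175]
200 [0.4946 0.0355 0.1443]
202 [0.4961 0.0365 0.1443]
204 [0.4975 0.0374 0.1443]
206 [0.499  0.0384 0.1443]
wproj of foot expected [[316.917  204.4845]]
[  0.5413 181.8692  -1.1218]
bar edge [-65.9394   9.6806]
```

```bash
python3 - <<'E'
from st import *
go([.498,.0372,.156])
E
```

```text
units [0.0093 2.6952 0.0047]
```

```bash
python3 -m handwheel '[{"translation":[0,0.5,0],"turn":0,"jaw":255},{"translation":[0,1,0],"turn":0,"jaw":255},{"translation":[0,1.5,0],"turn":0,"jaw":255},{"translation":[0,2,0],"turn":0,"jaw":255},{"translation":[0.01,2.4,0],"turn":0,"jaw":255},{"translation":[0.01,2.7,0],"turn":0,"jaw":255},{"translation":[0.01,2.7,0],"turn":0,"jaw":255},{"translation":[0.01,2.7,0],"turn":0,"jaw":255}]'
python3 - <<'E'
from st import *
p=robot.capture('scene');s=info();cv2.imwrite('pics/s14.png',cv2.resize(p['pixels'][150:215,310:390,::-1],None,fx=9,fy=9,interpolation=cv2.INTER_CUBIC))
p=robot.capture('wrist');cv2.imwrite('pics/w14.png',cv2.resize(p['pixels'][170:245,270:370,::-1],None,fx=7,fy=7,interpolation=cv2.INTER_CUBIC))
E
```

```text
time_s: 24.9
eef_pos: [0.4982, 0.0371, 0.1558]
tool_rot: [[-0.545, 0.007, -0.838], [0.838, 0.011, -0.545], [0.005, -1.0, -0.012]]
wrist_force: [-0.2, -0.0, -1.3]
finger_gap: 0.0235
t 24.95 tcp [0.4987 0.0373 0.1564] stand [-63.6775  26.1815] xang 123.03866537132286 down [ 0.0089  0.0114 -0.9999] F [ 0.3053 -0.2616 -0.9653] Fstand [ 0.2493 -0.3154] gap 0.023207379732719052 q [ 22.6504  13.7627 -23.1424  -0.5166 -52.3754 -79.3008]
```

View pics/s14.png

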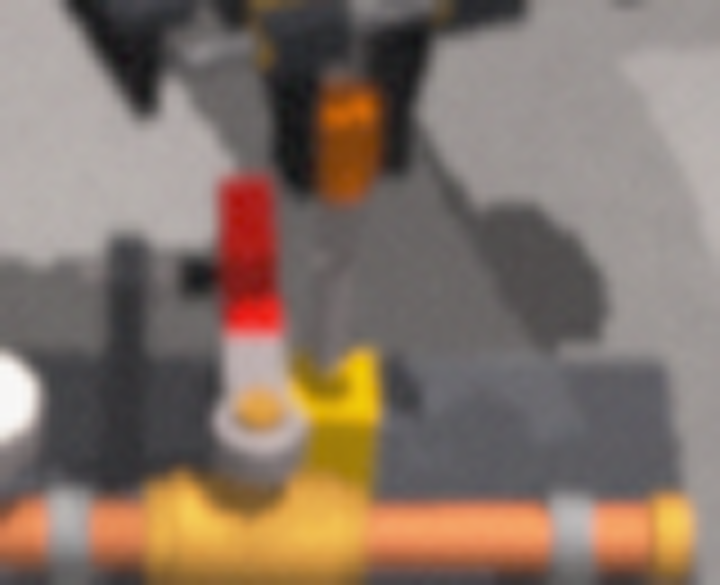

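View pics/w14.png

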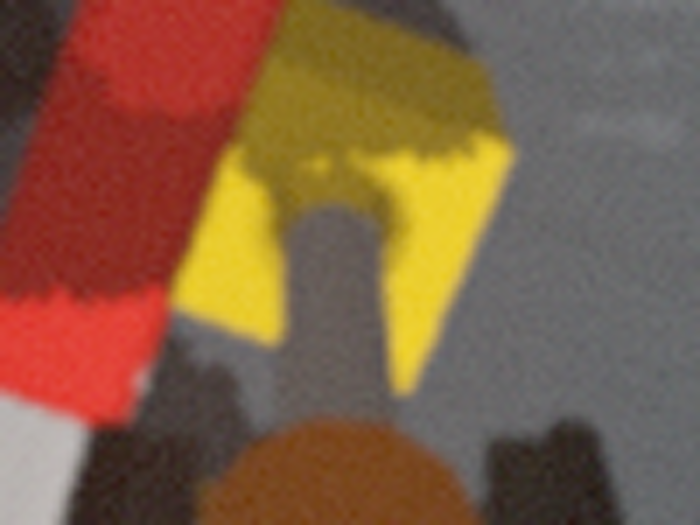

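```bash
cat > st2.py <<'E'
from st import *
s=info()
for X,n in (([.4974,.0368,.055],'fit'),([.4997,.039,.055],'wrist')):
    pass
w=robot.capture('wrist');d=s['tool_rot'][:,1];t=s['eef_pos']
print('foot c, foot at mouth level',(wproj(w,[t+d*.0925,t+d*(t[2]-.055)])-[270,170]+.44)*7)
a=np.linspace(0,6.28,9)
for X in ([.4974,.0368],[.4997,.039]):
    print((wproj(w,[[X[0]+.008*np.cos(k),X[1]+.008*np.sin(k),.055] for k in a])-[270,170]+.44)[:8]*7)
S=robot.capture('scene')
print('scene head top, foot, mouth pt',(proj(S,[t-d*.0225,t+d*.0925,[.4974,.0368,.055]])-[310,150]+.44)*9)
E
python3 st2.py
```

```text
t 25.0 tcp [0.4988 0.0374 0.1567] stand [-63.5156  26.2556] xang 123.04100106170749 down [ 0.0095  0.0118 -0.9999] F [-1.1527 -0.7226 -1.7223] Fstand [-1.2701 -0.4876] gap 0.022995702614475966 q [ 22.6538  13.7382 -23.127   -0.5196 -52.3717 -79.3002]
foot c, foot at mouth level [[331.9296 244.9206]
 [332.2036 222.6867]]
[[295.6563 251.5782]
 [344.2883 260.059 ]
 [385.1812 233.3766]
 [394.6127 186.6457]
 [366.5362 147.0084]
 [317.1662 138.1716]
 [275.9339 165.511 ]
 [267.1763 212.5105]]
[[300.5927 275.4758]
 [349.0437 283.8915]
 [389.8077 257.3989]
 [399.2443 210.9963]
 [371.2963 171.6287]
 [322.096  162.8505]
 [280.9835 190.0082]
 [272.2324 236.6866]]
scene head top, foot, mouth pt [[345.6563 101.4521]
 [332.0762 369.2655]
 [327.0983 384.2372]]
```

```bash
cat > chz.py <<'E'
from st import *
lim=float(sys.argv[1]);F=[]
for i in range(2):
    robot.capture('top');s=robot.state();F.append(s['wrist_force'])
f=np.mean(F,0);print('  t %.2f'%s['time_s'],'F',f,'tcp',s['eef_pos'],'foot z %.4f'%(s['eef_pos'][2]-.0925),'down',s['tool_rot'][:,1])
sys.exit(0 if np.linalg.norm(f+[0,0,1])<lim else 1)
E
python3 -m handwheel '[{"translation":[0,0.1,0],"turn":0,"jaw":255},{"translation":[0,0.2,0],"turn":0,"jaw":255},{"translation":[0,0.2,0],"turn":0,"jaw":255}]' >/dev/null;python3 chz.py 4 && python3 -m handwheel '[{"translation":[0,0.1,0],"turn":0,"jaw":255},{"translation":[0,0.1,0],"turn":0,"jaw":255}]'>/dev/null;python3 chz.py 4 && python3 -m handwheel '[{"translation":[0,0.1,0],"turn":0,"jaw":255},{"translation":[0,0.1,0],"turn":0,"jaw":255}]' >/dev/null;python3 chz.py 4
python3 - <<'E'
from st import *
p=robot.capture('scene');cv2.imwrite('pics/s15.png',cv2.resize(p['pixels'][150:215,310:390,::-1],None,fx=9,fy=9,interpolation=cv2.INTER_CUBIC))
p=robot.capture('wrist');cv2.imwrite('pics/w15.png',cv2.resize(p['pixels'][170:245,270:370,::-1],None,fx=7,fy=7,interpolation=cv2.INTER_CUBIC))
E
```

```text
t 25.45 F [-0.0663  0.2258 -1.1706] tcp [0.4987 0.0375 0.1506] foot z 0.0581 down [ 0.0094  0.0119 -0.9999]
  t 25.72 F [ 0.0857  0.2284 -0.9573] tcp [0.4986 0.0374 0.1474] foot z 0.0549 down [ 0.0089  0.0117 -0.9999]
  t 25.98 F [ 0.4393 -0.3678 -2.1515] tcp [0.4985 0.0375 0.1443] foot z 0.0518 down [ 0.0085  0.0115 -0.9999]
```

View pics/s15.png

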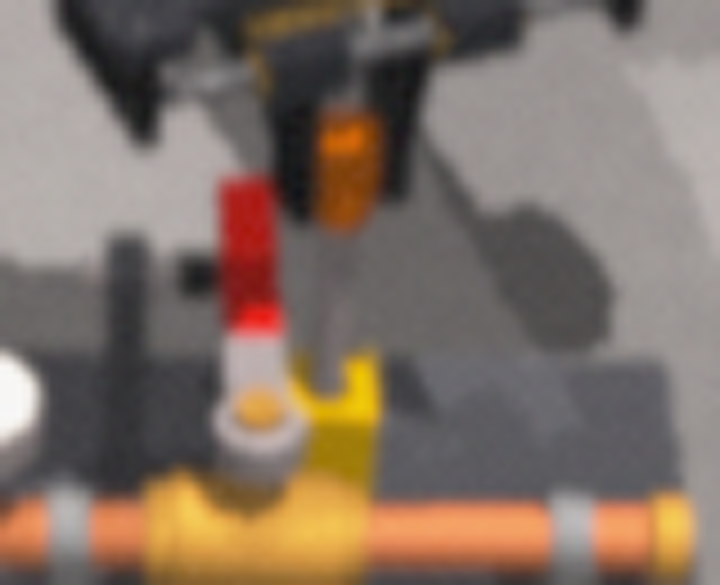

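View pics/w15.png

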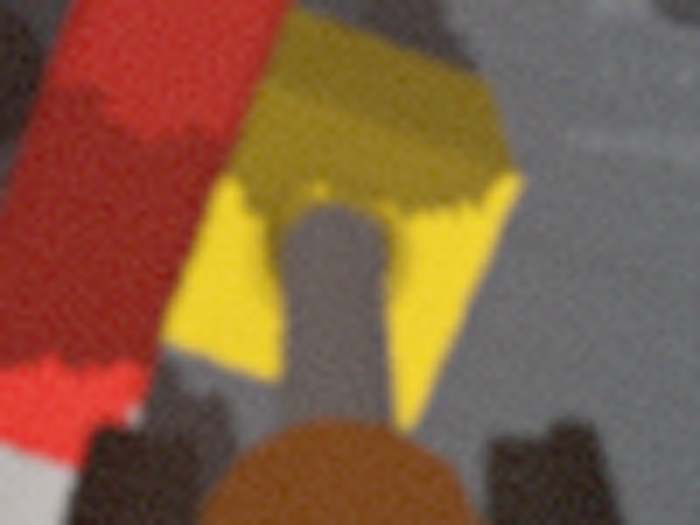

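```bash
python3 -m handwheel '[{"translation":[0,0.1,0],"turn":0,"jaw":255},{"translation":[0,0.1,0],"turn":0,"jaw":255}]' >/dev/null;python3 chz.py 4 && python3 -m handwheel '[{"translation":[0,0.1,0],"turn":0,"jaw":255},{"translation":[0,0.1,0],"turn":0,"jaw":255}]'>/dev/null;python3 chz.py 4 && python3 -m handwheel '[{"translation":[0,0.1,0],"turn":0,"jaw":255},{"translation":[0,0.1,0],"turn":0,"jaw":255}]' >/dev/null;python3 chz.py 4
python3 - <<'E'
from st import *
p=robot.capture('scene');cv2.imwrite('pics/s16.png',cv2.resize(p['pixels'][150:215,310:390,::-1],None,fx=9,fy=9,interpolation=cv2.INTER_CUBIC))
p=robot.capture('wrist');cv2.imwrite('pics/w16.png',cv2.resize(p['pixels'][170:245,270:370,::-1],None,fx=7,fy=7,interpolation=cv2.INTER_CUBIC))
E
```

```text
t 26.35 F [ 0.1298  0.1081 -1.4601] tcp [0.4985 0.0375 0.1413] foot z 0.0488 down [ 0.0085  0.0115 -0.9999]
  t 26.62 F [ 0.4858  0.1317 -1.6665] tcp [0.4984 0.0375 0.1381] foot z 0.0456 down [ 0.0081  0.0113 -0.9999]
  t 26.88 F [-0.3428  0.4222 -0.9913] tcp [0.4984 0.0375 0.1349] foot z 0.0424 down [ 0.0078  0.0112 -0.9999]
```

View pics/w16.png

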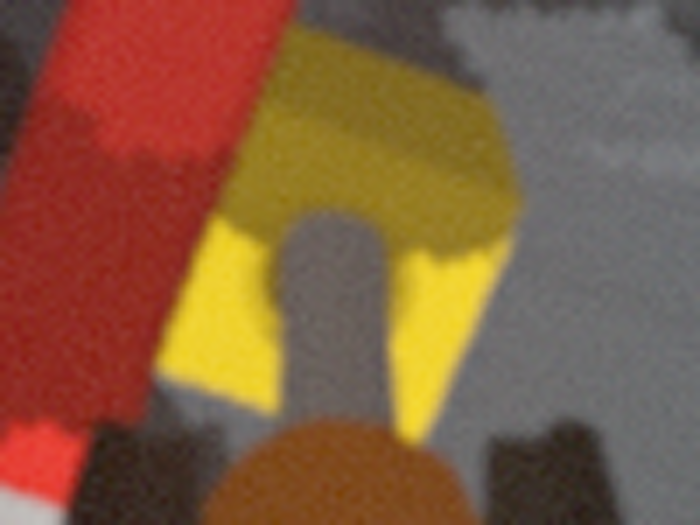

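```bash
python3 -m handwheel '[{"translation":[0,0.1,0],"turn":0,"jaw":255},{"translation":[0,0.2,0],"turn":0,"jaw":255},{"translation":[0,0.2,0],"turn":0,"jaw":255}]' >/dev/null;python3 chz.py 5 && python3 -m handwheel '[{"translation":[0,0.1,0],"turn":0,"jaw":255},{"translation":[0,0.2,0],"turn":0,"jaw":255},{"translation":[0,0.2,0],"turn":0,"jaw":255}]'>/dev/null;python3 chz.py 5 && python3 -m handwheel '[{"translation":[0,0.1,0],"turn":0,"jaw":255},{"translation":[0,0.1,0],"turn":0,"jaw":255}]' >/dev/null;python3 chz.py 5&& python3 -m handwheel '[{"translation":[0,0.05,0],"turn":0,"jaw":255},{"translation":[0,0.05,0],"turn":0,"jaw":255}]' >/dev/null;python3 chz.py 5&& python3 -m handwheel '[{"translation":[0,0.05,0],"turn":0,"jaw":255},{"translation":[0,0.05,0],"turn":0,"jaw":255}]' >/dev/null;python3 chz.py 5
```

```text
t 27.33 F [ 0.0314 -0.0711 -1.4287] tcp [0.4984 0.0375 0.1288] foot z 0.0363 down [ 0.0076  0.0111 -0.9999]
  t 27.68 F [-0.503  -0.0225 -1.3419] tcp [0.4983 0.0375 0.1226] foot z 0.0301 down [ 0.0071  0.0108 -0.9999]
  t 27.95 F [-0.1734  0.0302 -1.3359] tcp [0.4983 0.0375 0.1195] foot z 0.0270 down [ 0.0068  0.0107 -0.9999]
  t 28.22 F [-0.2185 -0.6685 -0.8163] tcp [0.4982 0.0375 0.1179] foot z 0.0254 down [ 0.0067  0.0106 -0.9999]
  t 28.48 F [-1.3664  0.2061  4.8931] tcp [0.4991 0.0378 0.1176] foot z 0.0251 down [ 0.0087  0.0109 -0.9999]
```

```bash
python3 -m handwheel '[{"translation":[0,0,0],"turn":0,"jaw":180},{"translation":[0,0,0],"turn":0,"jaw":170},{"translation":[0,0,0],"turn":0,"jaw":155},{"translation":[0,0,0],"turn":0,"jaw":140},{"translation":[0,0,0],"turn":0,"jaw":140},{"translation":[0,0,0],"turn":0,"jaw":140}]'
python3 - <<'E'
from st import *
info()
p=robot.capture('scene');cv2.imwrite('pics/s17.png',cv2.resize(p['pixels'][150:215,310:390,::-1],None,fx=9,fy=9,interpolation=cv2.INTER_CUBIC))
E
```

```text
time_s: 28.98
eef_pos: [0.499, 0.0377, 0.1174]
tool_rot: [[-0.546, 0.008, -0.838], [0.838, 0.011, -0.546], [0.004, -1.0, -0.013]]
wrist_force: [0.3, 0.5, -0.4]
finger_gap: 0.0384
t 28.9833 tcp [0.499  0.0377 0.1174] stand [-63.2969  26.553 ] xang 123.07703107499282 down [ 0.0084  0.0108 -0.9999] F [ 0.31    0.4604 -0.4362] Fstand [0.3927 0.3922] gap 0.03837250687803347 q [ 22.701   16.6025 -25.914   -0.5266 -46.8025 -79.2674]
```

View pics/s17.png

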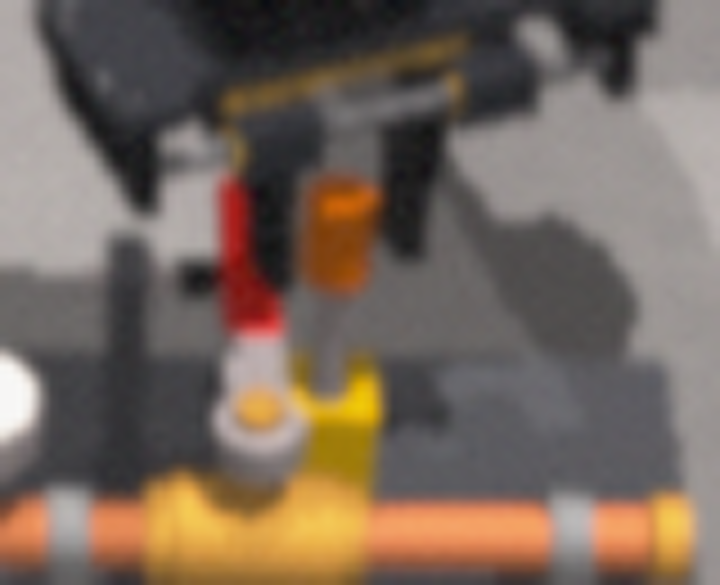

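Released cleanly; the pin stands in the block. Going straight up and clear.

```bash
python3 -m handwheel '[{"translation":[0,-0.3,0],"turn":0,"jaw":140},{"translation":[0,-0.8,0],"turn":0,"jaw":140},{"translation":[0,-1.5,0],"turn":0,"jaw":140},{"translation":[0,-2.5,0],"turn":0,"jaw":140},{"translation":[0,-3.5,0],"turn":0,"jaw":140},{"translation":[0,-4.5,0],"turn":0,"jaw":140},{"translation":[0,-4.5,0.5],"turn":0,"jaw":140},{"translation":[0,-4.5,-1],"turn":0,"jaw":140},{"translation":[1,-4.5,-2],"turn":0,"jaw":140},{"translation":[2,-4.5,-3],"turn":0,"jaw":140},{"translation":[3,-4.5,-3],"turn":0,"jaw":140},{"translation":[4,-4.5,-3],"turn":0,"jaw":140},{"translation":[4.5,-4.5,-3],"turn":0,"jaw":140},{"translation":[4.5,-4.5,-3],"turn":0,"jaw":140},{"translation":[4.5,-4.5,-3],"turn":0,"jaw":140}]'
python3 - <<'E'
from st import *
info()
p=robot.capture('scene');cv2.imwrite('pics/s18.png',cv2.resize(p['pixels'][150:230,290:390,::-1],None,fx=7,fy=7,interpolation=cv2.INTER_CUBIC))
cv2.imwrite('pics/s18f.png',p['pixels'][:,:,::-1])
T=robot.capture('top');cv2.imwrite('pics/t18.png',cv2.resize(T['pixels'][170:280,240:440,::-1],None,fx=4,fy=4,interpolation=cv2.INTER_CUBIC))
E
```

```text
time_s: 30.28
eef_pos: [0.4993, 0.199, 0.2549]
tool_rot: [[-0.547, 0.009, -0.837], [0.837, 0.011, -0.547], [0.004, -1.0, -0.014]]
wrist_force: [0.5, -0.1, 0.3]
finger_gap: 0.0395
t 30.2833 tcp [0.4993 0.199  0.2549] stand [-31.9533 184.827 ] xang 123.19142010696036 down [ 0.0091  0.011  -0.9999] F [ 0.4721 -0.1334  0.2581] Fstand [ 0.4377 -0.2216] gap 0.03946616744979224 q [ 38.9331  12.1454 -10.0165  -0.1769 -67.0339 -95.6755]
```

View pics/s18.png

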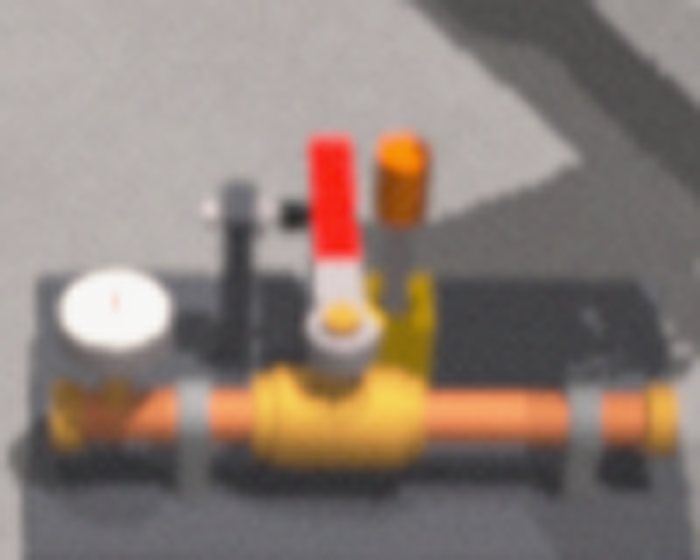

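View pics/t18.png

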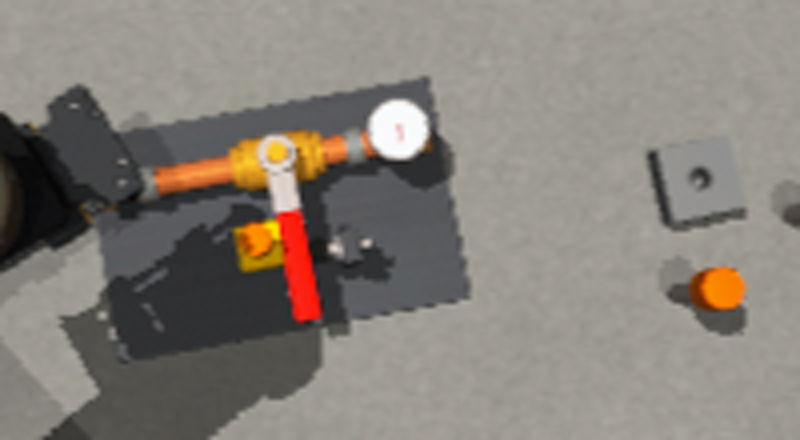

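View pics/s18f.png

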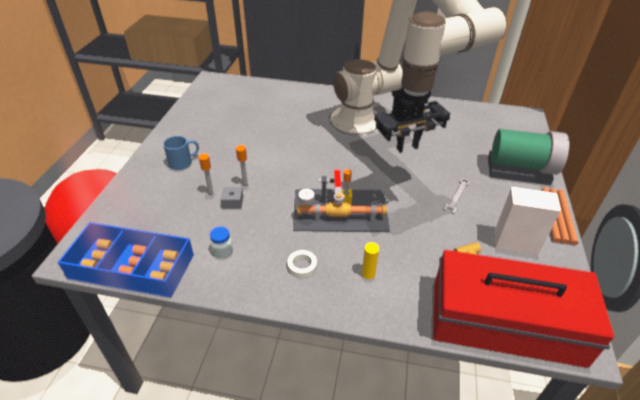

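```bash
python3 -c "
from plant import robot
s=robot.state();print(s['time_s'],s['wrist_force'])
print(robot.hand_in())"
```

```text
30.3833 [-0.10989325 -0.31076607  0.65926598]
the job is handed in; nothing more can be done
None
```

The job is done and handed in at 30.4 s; the hand-in gave no verdict.

- **Handle:** I swung it shut with closed fingers and felt the buffer as the force rose from about 4.5 N to 8 N. I then leaned on it at about 15 N: sampled means were 14.7–15.6 N for roughly 0.5 s, after about 14 N before that. No sampled reading passed 20 N, but I read the force only between moves, not continuously.
- **Pin:** I took the smallest pin, the one in the grey holder, and lowered it into the lock hole. It went in with no side force and met the bottom at about 5 N, with the foot at about 25 mm, which is full depth. I then let go and drew the arm clear.
- **Last pictures:** The pin stands upright in the yellow block and the handle rests against the buffer. The two tall pins and the other things look unmoved, and the wrist force is near zero.
- **Disagreements:** The wrist and fixed cameras put the hole up to about 3 mm apart, and before the pin went in the scene camera suggested a slight tilt. I aimed between the two positions and lowered it in small steps with a force check after each.

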